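# Load the mould frame and hold its clamp lever ready for the pin

## Task

Set the single pink mould lying beside the metal mould frame (not one of the row at the back) fully down in the frame's pocket and let go, then set the pressure plate squarely on top of it between the corner guides, grip bar up, and let go. Then take the green clamp lever by its balance point (nearer the heavy steel boss than the middle of the lever) and finish while still holding it, still and level, about 5 cm clear above the plate's grip bar, with the boss straight above the middle of the pocket and the eye straight above the frame's fork, ready for me to put in the pivot pin. Leave the white pot and the dark red and cream mould where they are.

Things in the scene. Friction and masses are not known exactly. Their poses are not given: they have to be found in the camera images.
- frame: fixed metal mould frame; origin on the bench under the pocket centre, x from pocket to fork. Base 8 mm thick, x -60 to +165 mm, 84 mm wide. Pocket 80 (x) by 54 mm (y) inside four steel corner angles with gaps between (53 mm along x, 27 mm along y), straight to 42 mm above the bench, flaring to 49. Fork at x = 130 mm: two dark cheeks 91 mm high, 22 mm apart
- pocket (a point): centre of the pocket's floor, 8 mm above the bench; axes as the frame
- clevis (a point): pin-hole centre of the fork, midway between the cheeks, 130 mm along the frame's x from the pocket's centre and 78 mm above the bench; axes as the frame
- mould: the loose pink rubber mould lying flat on the bench between the frame and the lever, not one of the fixed row at the back; 74 (x) by 48 (y) by 28 mm (z); origin at the centre of its underside; either way round will do in the pocket
- mould_center (a point): centre of the pink mould, 14 mm above its underside; axes as the mould
- plate: pressure plate, aluminium, 74 (x) by 48 (y) by 10 mm, with a dark upright grip bar on its middle, 44 mm long (x), 12 mm wide (y) and 22 mm high above the plate's upper face; about 150 g; origin at the centre of its underside; either way round
- plate_grip (a point): centre of the plate's grip bar, 21 mm above the plate's underside; axes as the plate
- lever: clamp lever lying flat on the bench, about 450 g, 158 mm long: a green bar 16 mm wide (y) and 20 mm high with a round steel boss at one end (36 mm diameter, 34 mm high, undersides flush) and a rounded eye with a cross hole at the other; origin on its underside below the balance point, x towards the eye, z up
- lever_balance (a point): balance point of the lever on the bar, 39 mm from the boss axis towards the eye, 10 mm above the underside; axes as the lever
- lever_boss (a point): centre of the underside of the lever's steel boss; axes as the lever
- lever_eye (a point): centre of the lever's eye, 130 mm from the boss axis, 10 mm above the underside; axes as the lever
- pot_center (a point): middle of the white round pot (71 mm across, 45 mm high), to be left alone
- old_mould_center (a point): middle of the dark red and cream mould (86 by 66 by 24 mm), to be left alone
Mind the look-alikes: they are no part of the job. There is more than one size of the lever; the job needs the larger.

How it is judged:
On the way, in this order (a step that is already met when the one before it is completed fails the run):
1. the pink mould lies flat in the pocket and is let go (horizontal distance between mould_center and pocket below 0.006 m and angle between the x axis of mould_center and the x axis of pocket, either way round below 0.13 rad and angle between mould_center's own z axis and vertical below 0.08 rad and z of mould_center in the frame of pocket between 0.009 and 0.018 m and contact force between the fingers and mould below 0.1 N), for 0.2 s.
2. the pressure plate lies flat on the mould between the guides and is let go (horizontal distance between each of mould_center, plate_grip and pocket below 0.006 m and angle between the x axis of each of mould_center, plate_grip and the x axis of pocket, either way round below 0.13 rad and angle between each of mould_center, plate_grip's own z axis and vertical below 0.08 rad and z of mould_center in the frame of pocket between 0.009 and 0.018 m and z of plate_grip in the frame of pocket between 0.044 and 0.053 m and contact force between the fingers and plate below 0.1 N), for 0.2 s.
At the end, for the whole second after the job is handed in: Mould and plate flat in the pocket, released (6 mm, 0.13 rad). Lever held still by the fingers within 15 mm of its balance point, level within 0.07 rad, touching no other part, boss 25 to 90 mm above the grip bar; boss and eye within 12 mm of above pocket centre and fork (all of step 2 and contact force between each of the fingers, lever and mould below 0.1 N and horizontal distance between lever_boss and pocket below 0.012 m and horizontal distance between lever_eye and clevis below 0.012 m and z of lever_boss in the frame of pocket between 0.085 and 0.15 m and angle between lever_balance's own z axis and vertical below 0.07 rad and horizontal distance between the grasp point and lever_balance below 0.015 m and contact force between the fingers and lever above 2 N and contact force between lever and frame below 0.1 N and contact force between lever and plate below 0.1 N and linear speed of lever below 0.02 m/s and angular speed of lever below 0.15 rad/s); the arm keeps its last pose, push and grip.
It fails at once if the white pot is moved by more than 20 mm (distance of pot_center from where it was at the start of the episode above 0.02 m).
It fails at once if the dark red and cream mould is moved by more than 20 mm (distance of old_mould_center from where it was at the start of the episode above 0.02 m).
It also fails if it takes over 72 s, if anything falls off the work surface, if the arm or the gripper's body presses on something with over 40 N, if the wrist force passes 120 N, or if a joint passes its speed limit or range.

## Robot

A 6-joint arm with a two-finger parallel gripper is mounted at the origin on a cart in front of the work surface, level with it; the furniture and walls round the work are solid. World frame = base frame: x ahead of the robot, y to its left, z up, the work surface at z = 0. Lengths are in m, angles in rad, forces in N, time in s.
With the tool pointing down it reaches from about 0.25 to 0.725 m from the base axis. Payload 4 kg.
Tool frame: the origin (TCP) lies at the very end of the fingers, on their centre line; the grasp point (between the pads) lies 19 mm behind it; x points along the fingers, z is the direction in which the jaws open and shut, and the axes are right-handed (so a half turn about x gives the same grasp; the last joint's range is limited). The gripper opens to 85 mm and grips with 20 to 120 N. Pads are 22 mm wide; open, the fingers measure 114 mm over their backs; the gripper's body (76 mm by 85 mm) begins 54 mm behind the grasp point. The pads swing forward as they close: fully open they stand 13 mm farther back than shut.
Start: joints at [1.128, 0.241, 0.005, 1.335, 0, 1.571], TCP at [0.214, 0.452, 0.231] pointing down, gripper open.
Joint ranges: [-2.72, 2.72], [-1.05, 1.87], [-1.09, 1.28], [-1.99, 2.15], [-1.42, 1.44], [-3.14, 3.14]. Speed limits (rad/s): [2.79, 2.79, 3.14, 3.14, 3.14, 3.14].

## Interface

Orientations are given as a unit quaternion [x, y, z, w].
In Python, from workcell import bot gives the robot as it stands.
- The arm moves only by the tool apply_moves, never from a script. Its argument "targets" is one flat list of numbers, 7 for each row, row after row: the shift along the tool's x, y, z in units of 25 cm (1.0 is 25 cm), then the turn, a rotation vector about the tool's x, y, z in units of 0.5 rad (1.0 is 0.5 rad), then the opening, from 0 (shut) to 1 (fully open). In form: [tx, ty, tz, wx, wy, wz, claw, tx, ty, tz, wx, wy, wz, claw, ...]. A call has 1 to 12 rows; each row is the pose to reach, as a shift and turn from the pose commanded when the call began, along the tool's axes at that moment; what a row does not reach only later rows make up. A row lasts 1/12 s, in which the tool goes at most 41.7 mm and 7.16 degrees, less where a joint would pass 70% of its speed; a pose out of reach is approached as far as the arm can. A call with a number of a shift or a turn outside -1 to 1 is refused whole. A call with a gripper value outside its range is refused whole. The fingers move at their own pace and stop on an object; the grip force is fixed at half the most. Time passes only in rows, so rows that repeat a pose let the fingers close. It gives the time, the measured TCP pose, the force and the opening at its end, in the units of the state.
- bot.get_obs(): the state, without advancing time (a new reading comes with each control period).
- bot.camera(name): name is "scene" or "side" or "wrist"; returns (picture, depth): 400x640x3 uint8, red, green, blue; 400x640 float32, m along the optical axis (not along the pixel's ray), 0 where there is no reading.
- bot.camera_params(name): a dict with "fx", "fy", "cx", "cy" (pixels), "T" (4x4, takes a point from camera to world coordinates); the wrist camera has in their place "tool_from_camera" (4x4, takes a point from camera to tool coordinates, whose origin is the TCP and whose axes are the tool frame's). Camera axes: x right, y up, looking along -z (the intrinsics and any distortion apply to the point x, -y, -z); pixel columns grow to the right and rows downward; lengths in m; the calibration is good to about 2 mm. A picture is of the moment at which its call begins: read the wrist's pose just before it. camera_params takes no time and is no camera call.
- bot.job_done(): hands the job in, once; it reports no verdict.
The state is a dict: "clock": time; "joint_pos": joint angles; "joint_vel": joint speeds; "tau": joint torques, N m; "eef_pos": TCP position; "tool_rot": TCP orientation; "ft_force": force on the tool from outside, world axes, zero at the start; "ft_torque": the same for the moment, N m; "grip_width": finger opening in m.
Only numpy, scipy, OpenCV 4.12 (cv2) and the standard library are available. Lean on these libraries where they do the work, as an engineer would, in place of code of your own. Each camera call takes 0.05 s, during which the arm holds its last target.

## Working session

There is one attempt and no reset: what is moved stays moved. The work goes in short steps, Python scripts to look and compute and a tool call to move; the robot and the scene stay as the last step left them, time stands still between calls to the robot, and variables do not carry over. Pictures are saved under pics/ and viewed, and the job is handed in when it is done.

Besides the shell and the picture viewer there is one more tool, called after "Call:" as name(argument=value, ...), one argument or row to a line, values as JSON. apply_moves: Moves the arm, as the interface text tells. Its arguments: {"type":"object","properties":{"targets":{"type":"array"}},"required":["targets"]}

```bash
mkdir -p pics; ls; python3 - <<'E'
from workcell import bot
import cv2,numpy as np
print(bot.get_obs())
for n in ["scene","side","wrist"]:
    o=bot.get_obs()
    im,d=bot.camera(n)
    cv2.imwrite(f"pics/{n}0.png",im[:,:,::-1]); np.savez(f"{n}0.npz",im=im,d=d,p=o['eef_pos'],q=o['tool_rot'])
    print(n,bot.camera_params(n),(d>0).mean())
E
```

```text
pics
{'clock': 0.0, 'joint_pos': array([ 1.12797737e+00,  2.41410428e-01,  3.69101641e-03,  1.33520994e+00,
       -2.66929793e-05,  1.57076554e+00]), 'joint_vel': array([ 0.00143686,  0.00025657, -0.00155998, -0.00088473,  0.00109399,
        0.00040125]), 'tau': array([ 2.28901672e-04, -3.72317040e+01,  2.52407777e+01,  1.69302797e-02,
        1.54143827e-04,  5.84900448e-06]), 'eef_pos': array([0.21397176, 0.45118047, 0.23040157]), 'tool_rot': array([-0.37841208,  0.59822304,  0.37758988,  0.59695843]), 'ft_force': array([ 0.01475231, -0.12394621,  0.04039967]), 'ft_torque': array([0.01773487, 0.05699537, 0.02190672]), 'grip_width': 0.08502006186263054}
scene {'fx': 476.6474787783927, 'fy': 476.6474787783927, 'cx': 319.536286382068, 'cy': 195.63807585780222, 'T': array([[ 0.68874918,  0.5494234 , -0.47303118, -0.11969932],
       [-0.72486976,  0.53421091, -0.43495119, -0.62916352],
       [ 0.01372606,  0.64245827,  0.76619773,  1.19092922],
       [ 0.        ,  0.        ,  0.        ,  1.        ]])} 0.99591015625
side {'fx': 418.1209631079086, 'fy': 418.1209631079086, 'cx': 318.24265132908886, 'cy': 206.11825172205977, 'T': array([[ 0.9915353 ,  0.08175403, -0.10086638,  0.39172287],
       [-0.12775434,  0.47571852, -0.87027048, -1.44480143],
       [-0.02316412,  0.87579002,  0.48213614,  0.89998334],
       [ 0.        ,  0.        ,  0.        ,  1.        ]])} 0.95444140625
wrist {'fx': 282.55635496384673, 'fy': 282.55635496384673, 'cx': 315.709648214338, 'cy': 201.76541589413372, 'tool_from_camera': array([[-1.09008968e-03,  2.72997909e-01, -9.62014009e-01,
        -1.42197469e-01],
       [ 1.00887247e-03,  9.62014391e-01,  2.72996875e-01,
         6.84254990e-02],
       [ 9.99998897e-01, -6.72958370e-04, -1.32410203e-03,
         6.50691602e-04],
       [ 0.00000000e+00,  0.00000000e+00,  0.00000000e+00,
         1.00000000e+00]])} 0.99590234375
```

View pics/scene0.png

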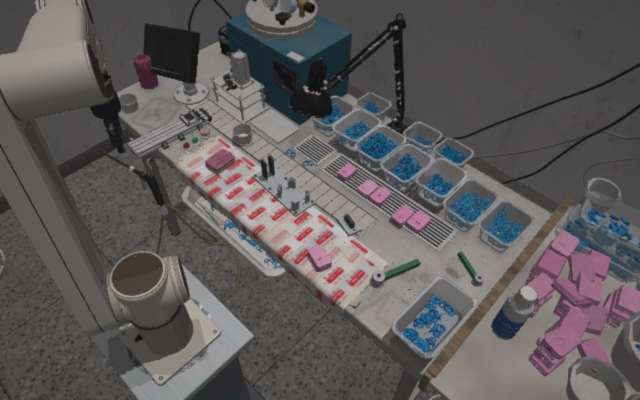

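View pics/side0.png

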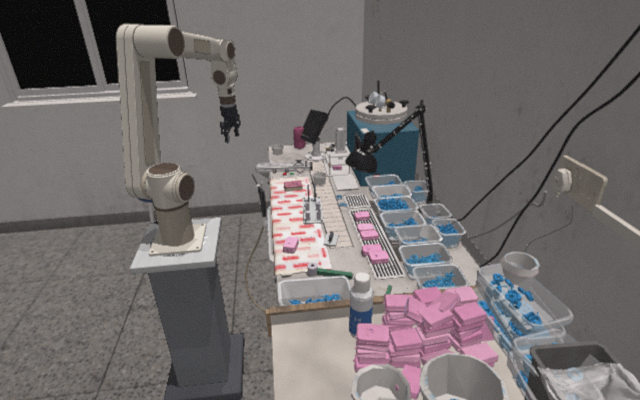

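View pics/wrist0.png

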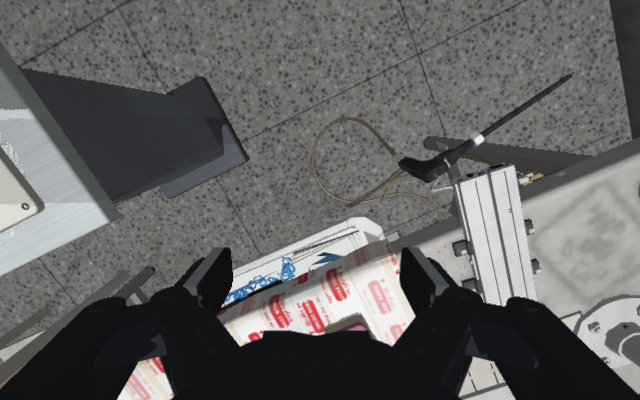

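```bash
cat > h.py <<'E'
import numpy as np,cv2
from scipy.spatial.transform import Rotation as R
from workcell import bot
def T(name,p=None,q=None):
    c=bot.camera_params(name)
    if name!="wrist": return c,c["T"]
    M=np.eye(4);M[:3,:3]=R.from_quat(q).as_matrix();M[:3,3]=p
    return c,M@c["tool_from_camera"]
def cloud(name,d,p=None,q=None):
    c,M=T(name,p,q); v,u=np.mgrid[:400,:640]
    P=np.stack([(u-c["cx"])/c["fx"]*d,-(v-c["cy"])/c["fy"]*d,-d],-1)
    return P@M[:3,:3].T+M[:3,3]
def ray(name,u,v,z,p=None,q=None):
    c,M=T(name,p,q)
    r=M[:3,:3]@np.array([(u-c["cx"])/c["fx"],-(v-c["cy"])/c["fy"],-1]);o=M[:3,3]
    return o+r*(z-o[2])/r[2]
def load(f):
    a=np.load(f+".npz"); return a["im"],a["d"],a["p"],a["q"]
def snap(name,tag):
    o=bot.get_obs(); im,d=bot.camera(name)
    cv2.imwrite(f"pics/{name}{tag}.png",im[:,:,::-1]); np.savez(f"{name}{tag}.npz",im=im,d=d,p=o['eef_pos'],q=o['tool_rot'])
    return im,d,o['eef_pos'],o['tool_rot']
def local(pt):
    o=bot.get_obs(); return R.from_quat(o['tool_rot']).inv().apply(np.asarray(pt)-o['eef_pos'])
E
python3 - <<'E'
from h import *
im,d,p,q=load("scene0")
c=im[140:320,170:500][:,:,::-1]
cv2.imwrite("pics/sc_crop.png",cv2.resize(c,None,fx=2.4,fy=2.4,interpolation=cv2.INTER_CUBIC))
P=cloud("scene",d)
for n,(u,v) in dict(pink=(320,256),l1=(400,270),boss=(378,279),l2=(470,265),red=(219,157),pot=(242,130),plate=(349,220),fr1=(267,165),fr=(290,190),bench=(420,300)).items(): print(n,P[v,u].round(3))
E
```

```text
pink [ 0.434 -0.127  0.03 ]
l1 [ 0.561 -0.319  0.022]
boss [ 0.488 -0.296  0.036]
l2 [ 0.719 -0.453  0.017]
red [0.484 0.394 0.028]
pot [0.633 0.45  0.019]
plate [ 0.589 -0.101  0.03 ]
fr1 [0.587 0.269 0.003]
fr [0.561 0.128 0.008]
bench [ 0.5   -0.424  0.067]
```

View pics/sc_crop.png

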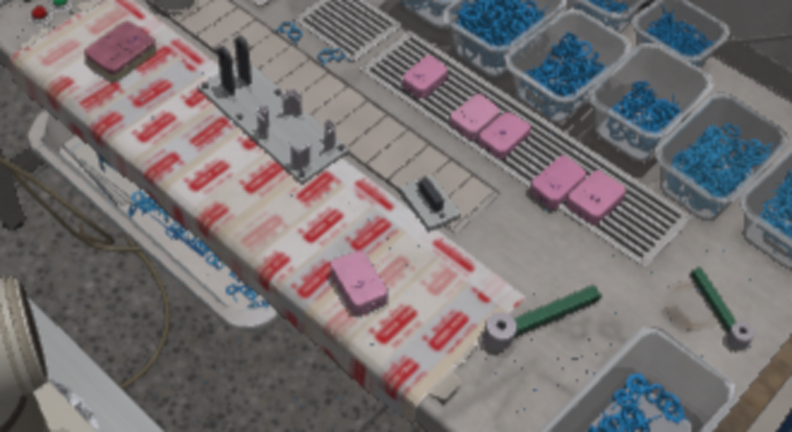

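```bash
python3 - <<'E'
from h import *
im,d,p,q=load("scene0")
P=cloud("scene",d)
hsv=cv2.cvtColor(im,cv2.COLOR_RGB2HSV)
def rect(m,n):
    nl,l,s,c=cv2.connectedComponentsWithStats(m.astype(np.uint8))
    for i in range(1,nl):
        if s[i,4]>60:
            X=P[l==i]; z=np.percentile(X[:,2],90); T=X[abs(X[:,2]-z)<.005]
            r=cv2.minAreaRect((T[:,:2]*1000).astype(np.float32))
            print(n,c[i].round(),s[i,4],"z%.3f"%z,[np.round(a,1) for a in r])
h,s,v=cv2.split(hsv)
print(hsv[256,320],hsv[268,405],hsv[265,470],hsv[158,219])
rect((h>150)&(h<172)&(s>60)&(P[:,:,2]>.01)&(P[:,:,2]<.05)&(P[:,:,0]<.75)&(P[:,:,1]>-.45),"pink")
rect((h>60)&(h<90)&(s>80)&(P[:,:,1]<0),"green")
m=(v<70)&(s<90)&(P[:,:,2]>.03)&(P[:,:,2]<.12)&(P[:,:,0]>.4)&(P[:,:,0]<.7)&(P[:,:,1]>-.2)&(P[:,:,1]<.4)
rect(m,"dark")
o=bot.get_obs();print(R.from_quat(o['tool_rot']).as_matrix().round(2))
c,M=T("wrist",np.zeros(3),o['tool_rot'])
E
```

```text
[164  71 182] [ 74 104  93] [ 74  79 100] [171  91 109]
pink [149.  82.] 154 z0.045 [array([553.2, 910. ]), array([23.8, 56.2]), np.float64(72.1)]
pink [219. 159.] 285 z0.029 [array([478.9, 386.9]), array([81.5, 60.4]), np.float64(4.9)]
pink [345. 173.] 133 z0.027 [array([731.8,  44. ]), array([36.2, 38.5]), np.float64(0.2)]
pink [372. 193.] 338 z0.026 [array([727.9, -78.1]), array([46.4, 90.1]), np.float64(4.1)]
pink [408. 220.] 478 z0.028 [array([ 721.7, -229. ]), array([56.1, 96.2]), np.float64(0.2)]
pink [319. 257.] 380 z0.032 [array([ 433.2, -123.6]), array([71.9, 45. ]), np.float64(70.1)]
green [467. 264.] 102 z0.016 [array([ 718.7, -443.9]), array([78.1, 11.8]), np.float64(64.1)]
green [402. 269.] 191 z0.023 [array([ 569.5, -318. ]), array([ 14.5, 107.8]), np.float64(68.4)]
dark [271. 163.] 66 z0.087 [array([565.8, 222.5]), array([20.6,  3.7]), np.float64(86.9)]
dark [264. 167.] 70 z0.086 [array([537.9, 227.3]), array([20.6,  5. ]), np.float64(85.9)]
[[-0.   -0.9   0.43]
 [-0.    0.43  0.9 ]
 [-1.    0.   -0.  ]]
```

Call:
apply_moves(
  targets=[-0.05,-1,-0.44,0,0,0,1,-0.05,-1,-0.44,0,0,0,1,-0.05,-1,-0.44,0,0,0,1,-0.05,-1,-0.44,0,0,0,1,-0.05,-1,-0.44,0,0,0,1,-0.05,-1,-0.44,0,0,0,1,-0.05,-1,-0.44,0,0,0,1],
)

```text
clock: 0.73
eef_pos: [0.3948, 0.2422, 0.2439]
tool_rot: [-0.378, 0.598, 0.377, 0.598]
ft_force: [0.2, 0.4, -0.1]
grip_width: 0.0852
```

Call:
apply_moves(
  targets=[-0.05,-1,-0.44,-0.8,0,0,1,-0.05,-1,-0.44,-0.89,0,0,1,-0.05,-1,-0.44,-0.89,0,0,1,-0.05,-1,-0.44,-0.89,0,0,1,-0.05,-1,-0.44,-0.89,0,0,1,-0.05,-1,-0.44,-0.89,0,0,1,-0.05,-1,-0.44,-0.89,0,0,1],
)

```text
clock: 1.32
eef_pos: [0.5726, 0.0369, 0.2561]
tool_rot: [-0.5, 0.5, 0.501, 0.499]
ft_force: [1.2, 0.5, 0.5]
grip_width: 0.0854
```

```bash
python3 - <<'E'
from h import *
o=bot.get_obs();print(o['clock'],o['eef_pos'],R.from_quat(o['tool_rot']).as_matrix().round(3))
print(local([.61,-.01,.26])/.25)
E
```

```text
1.3167 [0.57257796 0.03690435 0.2560507 ] [[-0.001 -1.    -0.002]
 [ 0.    -0.002  1.   ]
 [-1.     0.001  0.   ]]
[-0.01588669 -0.14930623 -0.18791394]
```

Call:
apply_moves(
  targets=[-0.02,-0.17,-0.15,0,0,0,1,-0.02,-0.17,-0.15,0,0,0,1,-0.02,-0.17,-0.15,0,0,0,1,-0.02,-0.17,-0.15,0,0,0,1],
)

```text
clock: 1.65
eef_pos: [0.6143, 0.0006, 0.2601]
tool_rot: [-0.499, 0.5, 0.501, 0.499]
ft_force: [-1.1, -0.5, -0.5]
grip_width: 0.0852
```

```bash
python3 - <<'E'
from h import *
im,d,p,q=snap("wrist","1")
print(bot.get_obs()['joint_vel'].max(),p)
E
```

```text
0.024113357455181523 [6.14316517e-01 5.50004892e-04 2.60088869e-01]
```

View pics/wrist1.png

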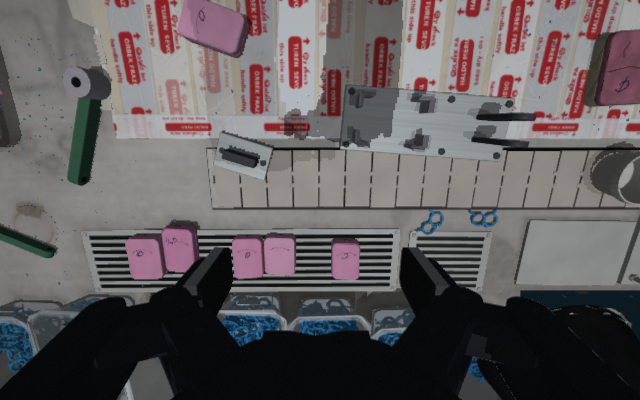

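```bash
python3 - <<'E'
from h import *
im,d,p,q=load("wrist1")
a=cv2.resize(im[70:180,190:540],None,fx=2.2,fy=2.2,interpolation=cv2.INTER_CUBIC)
b=cv2.resize(im[0:260,0:260],None,fx=2.2,fy=2.2,interpolation=cv2.INTER_CUBIC)
cv2.imwrite("pics/c1a.png",a[:,:,::-1]);cv2.imwrite("pics/c1b.png",b[:,:,::-1])
P=cloud("wrist",d,p,q)
hsv=cv2.cvtColor(im,cv2.COLOR_RGB2HSV);h,s,v=cv2.split(hsv)
def comps(m,n,mn=40,top=.004):
    nl,l,st,c=cv2.connectedComponentsWithStats(m.astype(np.uint8))
    for i in range(1,nl):
        if st[i,4]>mn:
            X=P[l==i]; z=np.percentile(X[:,2],85); t=X[abs(X[:,2]-z)<top]
            r=cv2.minAreaRect((t[:,:2]*1000).astype(np.float32))
            print(n,c[i].round(),st[i,4],"z%.3f"%z,[np.round(a,1) for a in r],t.mean(0).round(4))
top=np.zeros((400,640),bool);top[:215]=1
Z=P[:,:,2]
comps((h>150)&(h<172)&(s>60)&(Z>.015)&top&(Z<.05),"pink")
comps((h>60)&(h<90)&(s>80)&(np.arange(640)<150)&(Z<.05)&(Z>.008),"green")
u=np.arange(640)[None]
comps((Z>.024)&(Z<.06)&top&(u>330)&(u<470),"guide",15)
comps((Z>.06)&(Z<.1)&top&(u>440)&(u<560),"fork",15,.006)
comps((Z>.02)&(Z<.06)&top&(u>200)&(u<290)&(P[:,:,0]>.5),"bar",15)
comps((Z>.005)&(Z<.06)&top&(u>200)&(u<290)&(P[:,:,0]>.5),"plate",15)
comps((Z>.027)&(Z<.06)&top&(u>40)&(u<120)&(h<200),"boss",15)
E
```

```text
pink [213.  26.] 2641 z0.028 [array([ 436.1, -122. ]), array([71.9, 45.2]), np.float64(70.8)] [ 0.4369 -0.121   0.0269]
pink [620.  70.] 2744 z0.025 [array([482.3, 382.3]), array([84., 54.]), np.float64(4.3)] [0.4841 0.3776 0.0237]
green [ 81. 140.] 1436 z0.019 [array([ 572.3, -315.3]), array([ 16.8, 119.6]), np.float64(69.7)] [ 0.5696 -0.3135  0.0178]
green [ 24. 245.] 406 z0.012 [array([ 724.3, -437.3]), array([73.9, 12.9]), np.float64(62.8)] [ 0.7242 -0.436   0.0113]
guide [365.  96.] 185 z0.049 [array([515.4,  58.9]), array([12.7, 26.1]), np.float64(40.2)] [0.5151 0.0593 0.0478]
guide [428. 102.] 287 z0.048 [array([520.9, 137.6]), array([26.6, 13.7]), np.float64(42.5)] [0.5214 0.1372 0.0475]
guide [359. 140.] 153 z0.049 [array([567.8,  54.8]), array([26.1, 12.8]), np.float64(39.8)] [0.5678 0.055  0.0477]
guide [421. 143.] 247 z0.049 [array([574.2, 133.2]), array([13.1, 26.2]), np.float64(39.1)] [0.5731 0.134  0.0475]
fork [518. 116.] 276 z0.090 [array([539.8, 226.5]), array([22.9,  7. ]), np.float64(85.4)] [0.5397 0.2241 0.0885]
fork [511. 143.] 225 z0.090 [array([568.6, 224.4]), array([21.5,  7. ]), np.float64(85.9)] [0.5684 0.2221 0.0887]
bar [239. 158.] 362 z0.031 [array([ 592.4, -100.7]), array([44.2, 12.2]), np.float64(72.5)] [ 0.5924 -0.1004  0.0304]
plate [242. 156.] 1854 z0.029 [array([ 592.4, -100.7]), array([44.2, 12.2]), np.float64(72.5)] [ 0.5922 -0.1002  0.0302]
boss [78. 82.] 785 z0.033 [array([ 499.4, -289.2]), array([34.9, 35.2]), np.float64(80.8)] [ 0.4996 -0.2882  0.0324]
```

View pics/c1a.png

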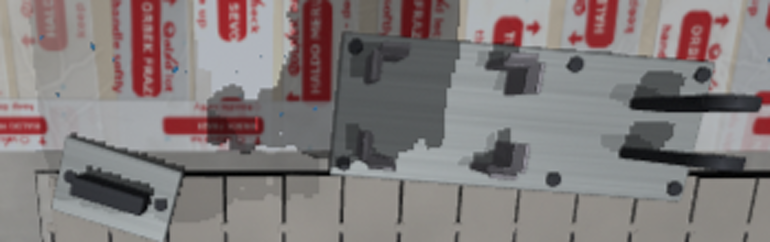

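View pics/c1b.png

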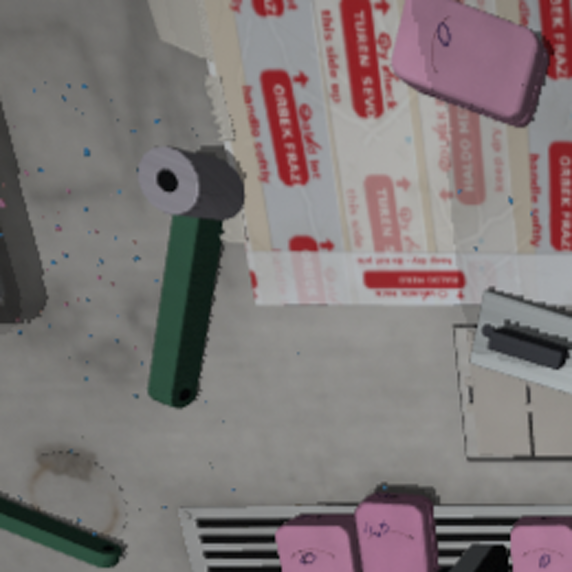

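Call:
apply_moves(
  targets=[0.2,0.4,-0.3,-0.25,0,0,1,0.3,0.71,-0.49,-0.5,0,0,1,0.48,0.71,-0.49,-0.75,0,0,1,0.48,0.71,-0.49,-1,0,0,1,0.48,0.71,-0.49,-1,0,0,1,0.48,0.71,-0.49,-1,0,0,1],
)

```text
clock: 2.2
eef_pos: [0.4343, -0.1205, 0.1406]
tool_rot: [0.609, -0.359, -0.609, -0.359]
ft_force: [0.2, 0.8, 0.2]
grip_width: 0.0855
```

Call:
apply_moves(
  targets=[0,0,0,-0.25,0,0,1,0,0,0,-0.5,0,0,1,0,0,0,-0.75,0,0,1,0,0,0,-1,0,0,1],
)

```text
clock: 2.53
eef_pos: [0.4358, -0.1201, 0.1415]
tool_rot: [-0.679, 0.196, 0.68, 0.196]
ft_force: [0.4, 0.1, -0.4]
grip_width: 0.0856
```

Call:
apply_moves(
  targets=[0,0,0,-0.25,0,0,1,0,0,0,-0.47,0,0,1,0,0,0,-0.47,0,0,1,0,0,0,-0.47,0,0,1],
)

```text
clock: 2.87
eef_pos: [0.4365, -0.1203, 0.1416]
tool_rot: [0.697, -0.118, -0.697, -0.118]
ft_force: [-0.3, -0.7, -0.3]
grip_width: 0.0855
```

```bash
cat >> h.py <<'E'
def comps(P,m,n,mn=40,top=.004):
    out=[]
    nl,l,st,c=cv2.connectedComponentsWithStats(m.astype(np.uint8))
    for i in range(1,nl):
        if st[i,4]>mn:
            X=P[l==i]; z=np.percentile(X[:,2],85); t=X[abs(X[:,2]-z)<top]
            r=cv2.minAreaRect((t[:,:2]*1000).astype(np.float32))
            print(n,c[i].round(),st[i,4],"z%.3f"%z,[np.round(a,1) for a in r],t.mean(0).round(4))
def yaw(v): return np.degrees(np.arctan2(v[1],v[0]))
def pose():
    o=bot.get_obs();M=R.from_quat(o['tool_rot']).as_matrix()
    print("t%.2f"%o['clock'],"p",o['eef_pos'].round(4),"zyaw %.2f"%yaw(M[:,2]),"xaxis",M[:,0].round(3),"w%.4f"%o['grip_width'],"F",o['ft_force'].round(1),"j",o['joint_pos'].round(2))
    return o['eef_pos'],M
def need(x,y,z,zy):
    p,M=pose(); c=(zy-yaw(M[:,2])+180)%360-180
    print("need shift units",(M.T@(np.array([x,y,z])-p)/.25).round(4),"wx units %.4f"%(-np.radians(c)/.5))
E
python3 - <<'E'
from h import *
im,d,p,q=snap("wrist","2");pose()
P=cloud("wrist",d,p,q);Z=P[:,:,2]
h,s,v=cv2.split(cv2.cvtColor(im,cv2.COLOR_RGB2HSV))
comps(P,(h>150)&(h<172)&(s>60)&(Z>.015)&(Z<.05),"pink")
comps(P,(h>150)&(h<172)&(s>60)&(Z>.005)&(Z<.05),"pink",40,.03)
E
```

```text
t2.92 p [ 0.4366 -0.1206  0.1416] zyaw 160.83 xaxis [ 0.  0. -1.] w0.0855 F [-0.1 -1.   0.3] j [-0.27  0.21 -0.28  1.08  0.   -1.51]
pink [317. 191.] 3428 z0.028 [array([ 435.1, -123.5]), array([71.6, 45.1]), np.float64(70.9)] [ 0.4344 -0.1248  0.0271]
pink [  5. 175.] 256 z0.023 [array([ 710.6, -233.4]), array([21.1,  7.9]), np.float64(54.3)] [ 0.7096 -0.2331  0.022 ]
pink [ 22. 211.] 2162 z0.022 [array([ 722.2, -201.6]), array([44.9, 61.1]), np.float64(87.8)] [ 0.7146 -0.1993  0.0215]
pink [ 56. 299.] 2200 z0.021 [array([ 741.5, -101.9]), array([67.6, 44.2]), np.float64(0.9)] [ 0.74   -0.1032  0.0203]
pink [ 60. 325.] 163 z0.023 [array([753.9, -73.6]), array([31.7,  9. ]), np.float64(21.3)] [ 0.7536 -0.0726  0.0222]
pink [133. 391.] 461 z0.023 [array([724.6,  35.6]), array([23.9, 32.4]), np.float64(63.7)] [0.7243 0.0363 0.0225]
pink [  8. 169.] 674 z0.020 [array([ 712.7, -242.2]), array([51.2, 21.8]), np.float64(55.5)] [ 0.7091 -0.2403  0.0135]
pink [317. 191.] 3439 z0.028 [array([ 435.1, -123.7]), array([72.1, 45.2]), np.float64(70.9)] [ 0.4342 -0.1254  0.027 ]
pink [ 26. 209.] 2558 z0.022 [array([ 722. , -201.6]), array([44.9, 61.6]), np.float64(87.8)] [ 0.7101 -0.1996  0.0194]
pink [ 60. 298.] 2768 z0.021 [array([741.1, -94.2]), array([68.1, 60. ]), np.float64(1.1)] [ 0.7366 -0.102   0.0188]
pink [137. 388.] 713 z0.023 [array([721.3,  40.5]), array([30. , 35.8]), np.float64(45.5)] [0.7206 0.0368 0.0172]
```

View pics/wrist2.png

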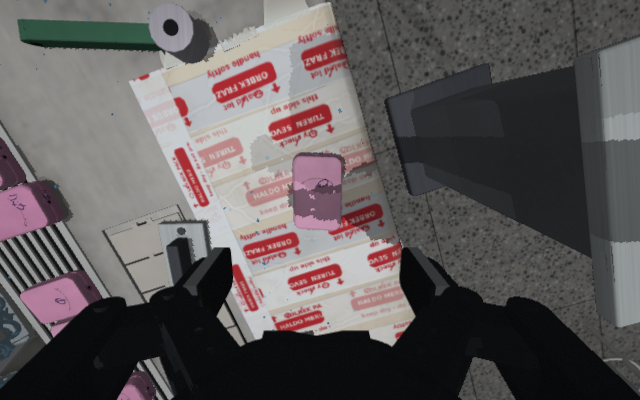

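```bash
python3 - <<'E'
from h import *
need(.4351,-.1236,.003,160.9)
E
```

```text
t2.92 p [ 0.4366 -0.1206  0.1416] zyaw 160.83 xaxis [ 0.  0. -1.] w0.0855 F [-0.1 -1.   0.3] j [-0.27  0.21 -0.28  1.08  0.   -1.51]
need shift units [0.5542 0.0135 0.002 ] wx units -0.0025
```

Call:
apply_moves(
  targets=[0.15,0.0135,0.002,0,0,0,1,0.3,0.0135,0.002,0,0,0,1,0.45,0.0135,0.002,0,0,0,1,0.52,0.0135,0.002,0,0,0,1,0.554,0.0135,0.002,0,0,0,1,0.554,0.0135,0.002,0,0,0,1,0.554,0.0135,0.002,0,0,0,1],
)

```text
clock: 3.5
eef_pos: [0.436, -0.1245, 0.0033]
tool_rot: [0.697, -0.118, -0.697, -0.118]
ft_force: [-0.5, 0.7, 0.1]
grip_width: 0.0856
```

Call:
apply_moves(
  targets=[0,0,0,0,0,0,0,0,0,0,0,0,0,0,0,0,0,0,0,0,0,0,0,0,0,0,0,0,0,0,0,0,0,0,0,0,0,0,0,0,0,0,0,0,0,0,0,0,0,0,0,0,0,0,0,0,0,0,0,0,0,0,0],
)

```text
clock: 4.25
eef_pos: [0.4368, -0.1249, 0.0043]
tool_rot: [0.698, -0.118, -0.696, -0.117]
ft_force: [-0.7, 0.0, 5.8]
grip_width: 0.0466
```

```bash
python3 - <<'E'
from h import *
pose()
E
```

```text
t4.25 p [ 0.4368 -0.1249  0.0043] zyaw 160.87 xaxis [ 0.003 -0.001 -1.   ] w0.0466 F [-0.7  0.   5.8] j [-0.28  0.39 -0.46  0.72  0.   -1.52]
```

Call:
apply_moves(
  targets=[-0.08,0,0,0,0,0,0,-0.2,0,0,0,0,0,0,-0.35,0,0,0,0,0,0,-0.5,0,0,0,0,0,0,-0.65,0,0,0,0,0,0,-0.78,0,0,0,0,0,0,-0.78,0,0,0,0,0,0],
)

```text
clock: 4.83
eef_pos: [0.4396, -0.1257, 0.2053]
tool_rot: [0.702, -0.118, -0.692, -0.117]
ft_force: [0.4, -0.9, -1.8]
grip_width: 0.0465
```

```bash
python3 - <<'E'
from h import *
need(.551,.186,.2,175.7)
E
```

```text
t4.83 p [ 0.4396 -0.1257  0.2053] zyaw 160.88 xaxis [ 0.014 -0.004 -1.   ] w0.0465 F [ 0.4 -0.9 -1.8] j [-0.28  0.16 -0.17  1.23  0.   -1.52]
need shift units [ 0.0226 -1.3241 -0.0122] wx units -0.5174
```

Call:
apply_moves(
  targets=[0.01,-0.16,0,-0.1,0,0,0,0.01,-0.32,0,-0.2,0,0,0,0.02,-0.48,-0.01,-0.3,0,0,0,0.02,-0.64,-0.01,-0.4,0,0,0,0.02,-0.8,-0.01,-0.517,0,0,0,0.02,-0.92,-0.01,-0.517,0,0,0,0.02,-1,-0.01,-0.517,0,0,0,0.02,-1,-0.01,-0.517,0,0,0],
)

```text
clock: 5.5
eef_pos: [0.5206, 0.1148, 0.1922]
tool_rot: [0.707, -0.024, -0.706, -0.025]
ft_force: [-0.1, -0.4, -1.3]
grip_width: 0.0466
```

```bash
python3 - <<'E'
from h import *
need(.551,.186,.2,175.7)
E
```

```text
t5.50 p [0.5206 0.1148 0.1922] zyaw 175.98 xaxis [ 0.001  0.002 -1.   ] w0.0466 F [-0.1 -0.4 -1.3] j [ 0.22  0.32  0.02  1.26  0.   -1.28]
need shift units [-0.0307 -0.2928 -0.1013] wx units 0.0099
```

Call:
apply_moves(
  targets=[-0.03,-0.15,-0.05,0.01,0,0,0,-0.03,-0.29,-0.1,0.01,0,0,0,-0.03,-0.29,-0.1,0.01,0,0,0,-0.03,-0.29,-0.1,0.01,0,0,0,-0.03,-0.29,-0.1,0.01,0,0,0],
)

```text
clock: 5.92
eef_pos: [0.5494, 0.1806, 0.1996]
tool_rot: [-0.706, 0.029, 0.707, 0.028]
ft_force: [0.2, -1.8, -0.5]
grip_width: 0.0466
```

```bash
python3 - <<'E'
from h import *
im,d,p,q=snap("wrist","3");pose()
P=cloud("wrist",d,p,q);Z=P[:,:,2]
reg=(P[:,:,0]>.48)&(P[:,:,0]<.62)&(P[:,:,1]>.02)&(P[:,:,1]<.25)
comps(P,reg&(Z>.03)&(Z<.06),"guide",15)
comps(P,reg&(Z>.06)&(Z<.1),"fork",15,.006)
h,s,v=cv2.split(cv2.cvtColor(im,cv2.COLOR_RGB2HSV))
comps(P,(h>150)&(h<172)&(s>60)&(Z>.1),"pink",100)
E
```

```text
t5.97 p [0.5494 0.1801 0.1998] zyaw 175.36 xaxis [-0.001 -0.001 -1.   ] w0.0467 F [ 0.5  0.2 -1.4] j [ 0.32  0.41  0.16  1.33 -0.   -1.17]
guide [288.  64.] 335 z0.048 [array([568.5,  55.2]), array([26.6, 13.2]), np.float64(41.9)] [0.5683 0.0556 0.0474]
guide [340.  63.] 329 z0.049 [array([515.8,  59.6]), array([12.9, 26.5]), np.float64(40.3)] [0.516  0.0594 0.0476]
guide [290. 145.] 241 z0.049 [array([574.2, 134. ]), array([12.7, 26.2]), np.float64(42.2)] [0.5739 0.1341 0.0475]
guide [339. 144.] 230 z0.049 [array([521.9, 137.4]), array([26.2, 12.5]), np.float64(41.5)] [0.5214 0.137  0.0476]
pink [316. 261.] 12848 z0.223 [array([550.1, 180.8]), array([71.6, 46.1]), np.float64(85.8)] [0.5501 0.1772 0.2224]
pink [327. 254.] 130 z0.223 [array([544.1, 170.9]), array([7.6, 5.1]), np.float64(13.3)] [0.5443 0.1709 0.2227]
```

View pics/wrist3.png

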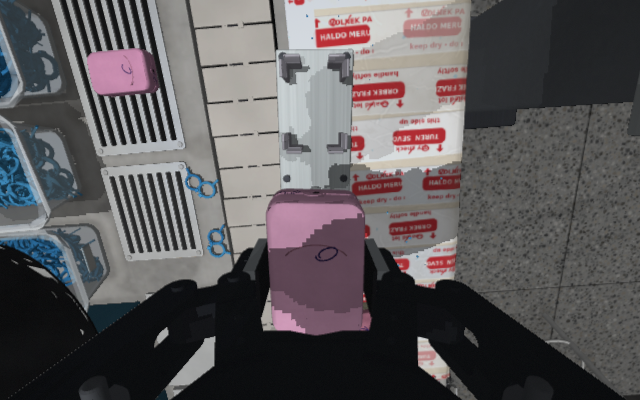

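```bash
python3 - <<'E'
from h import *
need(.5444,.0958,.07,175.3)
E
```

```text
t5.97 p [0.5494 0.1801 0.1998] zyaw 175.36 xaxis [-0.001 -0.001 -1.   ] w0.0467 F [ 0.5  0.2 -1.4] j [ 0.32  0.41  0.16  1.33 -0.   -1.17]
need shift units [ 0.5197  0.3372 -0.0081] wx units 0.0021
```

Call:
apply_moves(
  targets=[0.05,0.15,0,0,0,0,0,0.1,0.28,-0.008,0,0,0,0,0.2,0.337,-0.008,0,0,0,0,0.35,0.337,-0.008,0,0,0,0,0.48,0.337,-0.008,0,0,0,0,0.52,0.337,-0.008,0,0,0,0,0.52,0.337,-0.008,0,0,0,0,0.52,0.337,-0.008,0,0,0,0,0.52,0.337,-0.008,0,0,0,0],
)

```text
clock: 6.72
eef_pos: [0.5471, 0.0973, 0.0726]
tool_rot: [0.708, -0.028, -0.705, -0.029]
ft_force: [0.9, -0.3, -0.7]
grip_width: 0.0465
```

```bash
python3 - <<'E'
from h import *
im,d,p,q=snap("wrist","4")
need(.5444,.0958,.0140,175.3)
P=cloud("wrist",d,p,q);Z=P[:,:,2]
h,s,v=cv2.split(cv2.cvtColor(im,cv2.COLOR_RGB2HSV))
comps(P,(h>150)&(h<172)&(s>60)&(Z>.06)&(Z<.12),"pink",100)
E
```

```text
t6.77 p [0.5474 0.0975 0.0729] zyaw 175.41 xaxis [ 0.005  0.001 -1.   ] w0.0468 F [ 0.5 -0.9 -0.3] j [ 0.18  0.46 -0.11  1.   -0.   -1.31]
need shift units [0.2354 0.0078 0.0124] wx units 0.0040
pink [316. 260.] 12884 z0.096 [array([547.7,  97.5]), array([71.5, 46.2]), np.float64(85.3)] [0.5476 0.0938 0.0954]
```

View pics/wrist4.png

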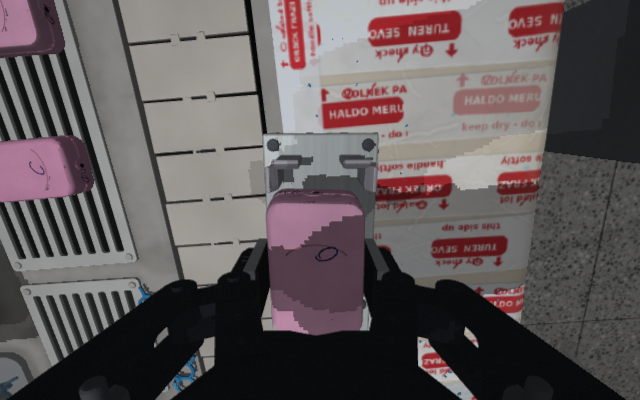

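Call:
apply_moves(
  targets=[0.05,0.008,0.0124,0,0,0,0,0.068,0.008,0.0124,0,0,0,0,0.068,0.008,0.0124,0,0,0,0,0.068,0.008,0.0124,0,0,0,0],
)

```text
clock: 7.1
eef_pos: [0.5426, 0.0956, 0.0541]
tool_rot: [0.707, -0.028, -0.706, -0.028]
ft_force: [-0.3, 0.4, -0.9]
grip_width: 0.0463
```

```bash
python3 - <<'E'
from h import *
need(.5444,.0958,.0140,175.3)
E
```

```text
t7.10 p [0.5426 0.0956 0.0541] zyaw 175.43 xaxis [ 0.001  0.    -1.   ] w0.0463 F [-0.3  0.4 -0.9] j [ 0.17  0.48 -0.14  0.95  0.   -1.32]
need shift units [ 0.1604 -0.0012 -0.0072] wx units 0.0045
```

Call:
apply_moves(
  targets=[0,0,-0.006,0,0,0,0,0,0,-0.006,0,0,0,0,0,0,-0.006,0,0,0,0],
)

```text
clock: 7.35
eef_pos: [0.5442, 0.0954, 0.0539]
tool_rot: [0.707, -0.028, -0.706, -0.028]
ft_force: [0.4, -0.6, -1.6]
grip_width: 0.0466
```

```bash
python3 - <<'E'
from h import *
need(.5444,.0958,.0140,175.3)
im,d,p,q=snap("wrist","5")
need(.5444,.0958,.0140,175.3)
P=cloud("wrist",d,p,q);Z=P[:,:,2]
h,s,v=cv2.split(cv2.cvtColor(im,cv2.COLOR_RGB2HSV))
comps(P,(h>150)&(h<172)&(s>60)&(Z>.06)&(Z<.12),"pink",100)
reg=(P[:,:,0]>.48)&(P[:,:,0]<.62)&(P[:,:,1]>.02)&(P[:,:,1]<.15)
comps(P,reg&(Z>.03)&(Z<.052),"guide",15)
E
```

```text
t7.35 p [0.5442 0.0954 0.0539] zyaw 175.41 xaxis [ 0.001  0.    -1.   ] w0.0466 F [ 0.4 -0.6 -1.6] j [ 0.17  0.48 -0.14  0.95  0.   -1.32]
need shift units [ 0.1595 -0.0015 -0.0003] wx units 0.0040
t7.40 p [0.544  0.0954 0.0537] zyaw 175.42 xaxis [ 0.001  0.    -1.   ] w0.0468 F [ 0.2  0.6 -2.1] j [ 0.17  0.48 -0.14  0.95 -0.   -1.32]
need shift units [ 0.1588 -0.0018 -0.0012] wx units 0.0040
pink [316. 261.] 12756 z0.077 [array([544.9,  95.4]), array([71.7, 46.1]), np.float64(86.6)] [0.5449 0.092  0.0767]
guide [364. 181.] 801 z0.049 [array([515.6,  59. ]), array([13.2, 27.8]), np.float64(40.8)] [0.5155 0.0593 0.0477]
guide [269. 181.] 813 z0.049 [array([568.5,  55.2]), array([27.4, 13.3]), np.float64(41.2)] [0.5685 0.0553 0.0477]
guide [268. 304.] 124 z0.049 [array([578.5, 130.8]), array([17.7,  5. ]), np.float64(89.5)] [0.5776 0.1319 0.0471]
guide [364. 305.] 74 z0.048 [array([518. , 137.2]), array([14. ,  2.9]), np.float64(84.8)] [0.5185 0.1376 0.0466]
```

Call:
apply_moves(
  targets=[0.03,-0.003,-0.001,0.003,0,0,0,0.06,-0.003,-0.001,0.003,0,0,0,0.09,-0.003,-0.001,0.003,0,0,0,0.12,-0.003,-0.001,0.003,0,0,0,0.12,-0.003,-0.001,0.003,0,0,0],
)

```text
clock: 7.82
eef_pos: [0.542, 0.0956, 0.0208]
tool_rot: [-0.705, 0.029, 0.708, 0.028]
ft_force: [-0.5, 0.3, -1.1]
grip_width: 0.0468
```

```bash
python3 - <<'E'
from h import *
need(.5444,.0958,.0135,175.3)
E
```

```text
t7.82 p [0.542  0.0956 0.0208] zyaw 175.32 xaxis [-0.004 -0.001 -1.   ] w0.0468 F [-0.5  0.3 -1.1] j [ 0.17  0.52 -0.17  0.89 -0.   -1.31]
need shift units [ 0.0292 -0.0014 -0.0095] wx units 0.0008
```

Call:
apply_moves(
  targets=[0.015,-0.001,-0.003,0,0,0,0,0.028,-0.001,-0.003,0,0,0,0,0.028,-0.001,-0.003,0,0,0,0,0.028,-0.001,-0.003,0,0,0,0],
)

```text
clock: 8.15
eef_pos: [0.5447, 0.0962, 0.0162]
tool_rot: [-0.706, 0.029, 0.707, 0.029]
ft_force: [-0.0, 0.2, -1.4]
grip_width: 0.0465
```

```bash
python3 - <<'E'
from h import *
need(.5444,.0958,.0130,175.3)
im,d,p,q=snap("wrist","6")
P=cloud("wrist",d,p,q);Z=P[:,:,2]
h,s,v=cv2.split(cv2.cvtColor(im,cv2.COLOR_RGB2HSV))
comps(P,(h>150)&(h<172)&(s>60)&(Z>.02)&(Z<.12)&(P[:,:,0]<.62),"pink",100)
E
```

```text
t8.15 p [0.5447 0.0962 0.0162] zyaw 175.32 xaxis [-0. -0. -1.] w0.0465 F [-0.   0.2 -1.4] j [ 0.17  0.53 -0.17  0.87 -0.   -1.31]
need shift units [0.0129 0.0016 0.0011] wx units 0.0008
pink [316. 261.] 12909 z0.040 [array([545.4,  96.3]), array([71.7, 46.1]), np.float64(86.3)] [0.5454 0.0928 0.039 ]
```

Call:
apply_moves(
  targets=[0.006,0,0,0,0,0,0,0.013,0,0,0,0,0,0,0.013,0,0,0,0,0,0,0.013,0,0,0,0,0,0],
)

```text
clock: 8.53
eef_pos: [0.5446, 0.0962, 0.013]
tool_rot: [-0.706, 0.029, 0.707, 0.029]
ft_force: [-0.4, 0.8, -1.9]
grip_width: 0.0464
```

Call:
apply_moves(
  targets=[0,0,0,0,0,0,0.8,0,0,0,0,0,0,0.8,0,0,0,0,0,0,0.8,0,0,0,0,0,0,0.8,0,0,0,0,0,0,0.8,0,0,0,0,0,0,0.8],
)

```text
clock: 9.03
eef_pos: [0.5448, 0.0962, 0.0132]
tool_rot: [0.707, -0.029, -0.706, -0.029]
ft_force: [0.7, -0.4, 0.6]
grip_width: 0.0684
```

Call:
apply_moves(
  targets=[-0.1,0,0,0,0,0,0.8,-0.25,0,0,0,0,0,0.8,-0.4,0,0,0,0,0,0.8,-0.5,0,0,0,0,0,0.8,-0.5,0,0,0,0,0,0.8,-0.5,0,0,0,0,0,0.8],
)

```text
clock: 9.53
eef_pos: [0.5462, 0.0964, 0.1403]
tool_rot: [0.708, -0.028, -0.705, -0.029]
ft_force: [0.2, 0.3, 0.1]
grip_width: 0.068
```

```bash
python3 - <<'E'
from h import *
pose()
im,d,p,q=snap("wrist","7")
P=cloud("wrist",d,p,q);Z=P[:,:,2]
h,s,v=cv2.split(cv2.cvtColor(im,cv2.COLOR_RGB2HSV))
comps(P,(h>150)&(h<172)&(s>60)&(Z>.02)&(Z<.12)&(P[:,:,0]<.62),"pink",100)
reg=(P[:,:,0]>.48)&(P[:,:,0]<.62)&(P[:,:,1]>.02)&(P[:,:,1]<.15)
comps(P,reg&(Z>.042)&(Z<.052),"guide",15)
need(.5924,-.1007,.15,162.5)
E
```

```text
t9.53 p [0.5462 0.0964 0.1403] zyaw 175.32 xaxis [ 0.005  0.001 -1.   ] w0.0680 F [0.2 0.3 0.1] j [ 0.17  0.4  -0.02  1.15  0.   -1.31]
pink [318. 197.] 3622 z0.036 [array([545.5,  97.1]), array([72. , 44.2]), np.float64(86.1)] [0.5453 0.0953 0.0352]
guide [287. 159.] 273 z0.049 [array([568.5,  55.3]), array([26.7, 12.8]), np.float64(39.7)] [0.5684 0.0552 0.0478]
guide [350. 159.] 267 z0.049 [array([515.8,  59. ]), array([13.1, 26.1]), np.float64(39.7)] [0.5156 0.0592 0.0477]
guide [291. 244.] 266 z0.049 [array([574.4, 133.4]), array([14.2, 26.1]), np.float64(41.2)] [0.5738 0.1333 0.0474]
guide [347. 244.] 273 z0.049 [array([521.9, 137.3]), array([26.9, 13.3]), np.float64(40.4)] [0.5219 0.1371 0.0475]
t9.58 p [0.5448 0.0962 0.1384] zyaw 175.33 xaxis [ 0.001  0.    -1.   ] w0.0681 F [-1.  -0.1 -0.3] j [ 0.17  0.4  -0.02  1.15  0.   -1.31]
need shift units [-0.0463  0.7694 -0.2539] wx units 0.4477
```

View pics/wrist7.png

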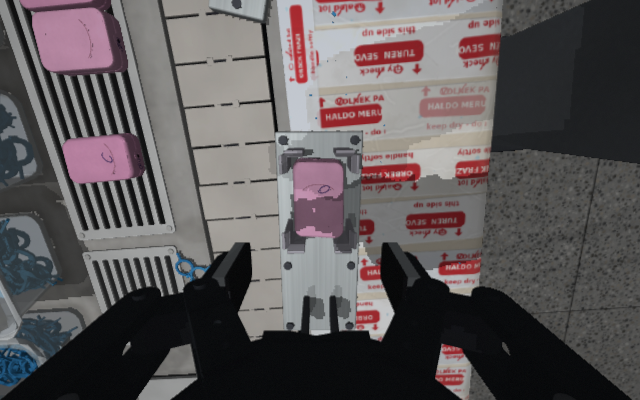

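The mould at (318,197) lies inside the four guides. Its top is at z = 0.036 and its centre (545.5, 97.1) is about 0.7 mm from the pocket centre. Next is the plate.

Call:
apply_moves(
  targets=[-0.03,0.15,-0.05,0.1,0,0,0.8,-0.03,0.3,-0.1,0.2,0,0,0.8,-0.03,0.45,-0.15,0.3,0,0,0.8,-0.03,0.6,-0.2,0.4,0,0,0.8,-0.03,0.72,-0.25,0.448,0,0,0.8,-0.03,0.77,-0.254,0.448,0,0,0.8,-0.03,0.77,-0.254,0.448,0,0,0.8,-0.03,0.77,-0.254,0.448,0,0,0.8,-0.03,0.77,-0.254,0.448,0,0,0.8],
)

```text
clock: 10.33
eef_pos: [0.5912, -0.0997, 0.1443]
tool_rot: [-0.698, 0.107, 0.7, 0.107]
ft_force: [1.0, 0.3, 0.3]
grip_width: 0.0682
```

```bash
python3 - <<'E'
from h import *
im,d,p,q=snap("wrist","8")
P=cloud("wrist",d,p,q);Z=P[:,:,2]
reg=(P[:,:,0]>.54)&(P[:,:,0]<.65)&(P[:,:,1]>-.15)&(P[:,:,1]<-.05)
comps(P,reg&(Z>.02)&(Z<.06),"bar",15)
comps(P,reg&(Z>.005)&(Z<.014),"plate",15)
need(.5924,-.1007,.013,162.5)
E
```

```text
bar [314. 195.] 605 z0.031 [array([ 593. , -101.2]), array([43.8, 11.5]), np.float64(72.7)] [ 0.5928 -0.1019  0.0307]
plate [315. 187.] 2728 z0.010 [array([ 592.2, -101.3]), array([73.5, 48. ]), np.float64(72.7)] [ 0.5911 -0.1041  0.0088]
t10.38 p [ 0.5915 -0.0993  0.1447] zyaw 162.59 xaxis [-0.002  0.001 -1.   ] w0.0683 F [ 0.9 -0.1  0.2] j [-0.17  0.49  0.13  1.22  0.   -1.43]
need shift units [ 0.5268  0.0043 -0.006 ] wx units 0.0033
```

View pics/wrist8.png

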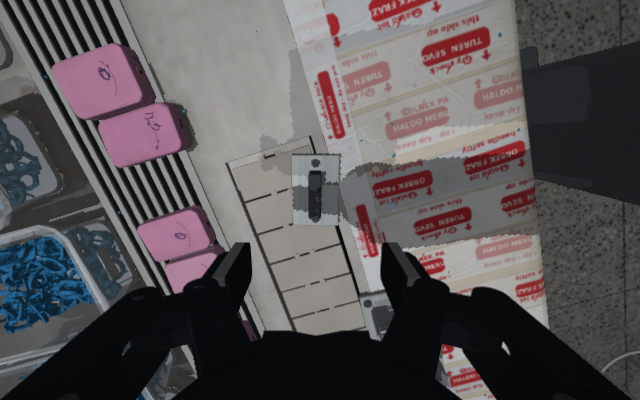

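Call:
apply_moves(
  targets=[0.12,0.008,-0.005,0.005,0,0,0.36,0.25,0.008,-0.005,0.005,0,0,0.36,0.36,0.008,-0.005,0.005,0,0,0.36,0.42,0.008,-0.005,0.005,0,0,0.36,0.42,0.008,-0.005,0.005,0,0,0.36,0.42,0.008,-0.005,0.005,0,0,0.36],
)

```text
clock: 10.88
eef_pos: [0.592, -0.1015, 0.0399]
tool_rot: [-0.698, 0.108, 0.7, 0.108]
ft_force: [-0.1, 0.3, -0.1]
grip_width: 0.0307
```

```bash
python3 - <<'E'
from h import *
im,d,p,q=snap("wrist","9")
P=cloud("wrist",d,p,q);Z=P[:,:,2]
reg=(P[:,:,0]>.54)&(P[:,:,0]<.65)&(P[:,:,1]>-.15)&(P[:,:,1]<-.05)
comps(P,reg&(Z>.02)&(Z<.034),"bar",15)
comps(P,reg&(Z>.005)&(Z<.014),"plate",15)
need(.5925,-.1013,.013,162.7)
E
```

```text
bar [316. 240.] 1505 z0.031 [array([ 592.7, -101.4]), array([43.9, 11.8]), np.float64(72.0)] [ 0.5924 -0.1026  0.0307]
plate [317. 219.] 5469 z0.010 [array([ 592.2, -101.1]), array([74.4, 48.1]), np.float64(72.5)] [ 0.5901 -0.1083  0.0089]
t10.93 p [ 0.5933 -0.102   0.0413] zyaw 162.45 xaxis [ 0.001  0.    -1.   ] w0.0308 F [-0.1 -0.8  0.4] j [-0.17  0.58 -0.    0.99  0.   -1.43]
need shift units [ 0.1134 -0.0017  0.0042] wx units -0.0086
```

View pics/wrist9.png

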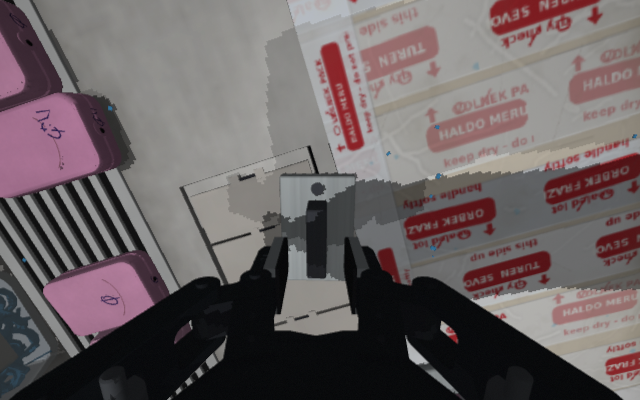

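Here the bar at (316,240) sits between the fingers. I'll lower the arm and close.

Call:
apply_moves(
  targets=[0.06,0,0.002,0,0,0,0.36,0.108,0,0.002,0,0,0,0.36,0.108,0,0.002,0,0,0,0.36,0.108,0,0.002,0,0,0,0.36,0.108,0,0.002,0,0,0,0,0.108,0,0.002,0,0,0,0,0.108,0,0.002,0,0,0,0,0.108,0,0.002,0,0,0,0,0.108,0,0.002,0,0,0,0,0.108,0,0.002,0,0,0,0],
)

```text
clock: 11.77
eef_pos: [0.5936, -0.103, 0.0157]
tool_rot: [0.7, -0.108, -0.698, -0.109]
ft_force: [0.1, 1.5, 6.0]
grip_width: 0.0104
```

```bash
python3 - <<'E'
from h import *
pose()
E
```

```text
t11.77 p [ 0.5936 -0.103   0.0157] zyaw 162.35 xaxis [ 0.003 -0.    -1.   ] w0.0104 F [0.1 1.5 6. ] j [-0.17  0.61 -0.03  0.93  0.   -1.43]
```

Call:
apply_moves(
  targets=[-0.08,0,0,0,0,0,0,-0.2,0,0,0,0,0,0,-0.35,0,0,0,0,0,0,-0.45,0,0,0,0,0,0,-0.45,0,0,0,0,0,0,-0.45,0,0,0,0,0,0],
)

```text
clock: 12.27
eef_pos: [0.5941, -0.1033, 0.1287]
tool_rot: [0.701, -0.109, -0.697, -0.108]
ft_force: [0.4, 0.4, -1.5]
grip_width: 0.0105
```

```bash
python3 - <<'E'
from h import *
need(.5446,.0962,.13,175.4)
E
```

```text
t12.27 p [ 0.5941 -0.1033  0.1287] zyaw 162.34 xaxis [ 0.005 -0.001 -1.   ] w0.0105 F [ 0.4  0.4 -1.5] j [-0.17  0.5   0.11  1.18 -0.   -1.43]
need shift units [-0.0071 -0.7005  0.4308] wx units -0.4557
```

Call:
apply_moves(
  targets=[0,-0.14,0.09,-0.1,0,0,0,0,-0.28,0.18,-0.2,0,0,0,0,-0.42,0.26,-0.3,0,0,0,-0.007,-0.56,0.35,-0.4,0,0,0,-0.007,-0.66,0.42,-0.456,0,0,0,-0.007,-0.7,0.431,-0.456,0,0,0,-0.007,-0.7,0.431,-0.456,0,0,0,-0.007,-0.7,0.431,-0.456,0,0,0,-0.007,-0.7,0.431,-0.456,0,0,0],
)

```text
clock: 13.02
eef_pos: [0.5426, 0.0954, 0.1269]
tool_rot: [-0.706, 0.029, 0.707, 0.028]
ft_force: [0.7, -0.2, -1.9]
grip_width: 0.0104
```

```bash
python3 - <<'E'
from h import *
im,d,p,q=snap("wrist","10");pose();print(p)
P=cloud("wrist",d,p,q);Z=P[:,:,2]
reg=(P[:,:,0]>.48)&(P[:,:,0]<.62)&(P[:,:,1]>.02)&(P[:,:,1]<.25)
hh=Z[reg&(Z>.06)];print(np.histogram(hh,np.arange(.06,.2,.005)))
comps(P,reg&(Z>.042)&(Z<.055),"guide",15)
h,s,v=cv2.split(cv2.cvtColor(im,cv2.COLOR_RGB2HSV))
E
```

```text
t13.07 p [0.5428 0.0951 0.1271] zyaw 175.30 xaxis [-0.001 -0.001 -1.   ] w0.0106 F [ 0.1 -0.6 -0.8] j [ 0.17  0.41 -0.04  1.13 -0.   -1.32]
[0.54257608 0.09536041 0.12687859]
(array([   0,    0,    0,    0,    0,    0,    0,    0,    0,    0,   85,
       1837, 2583,   68,  191,  271, 1993,  262,  337,  263,  571,  367,
       1126, 1549, 3718, 1958, 2375, 3900]), array([0.06 , 0.065, 0.07 , 0.075, 0.08 , 0.085, 0.09 , 0.095, 0.1  ,
       0.105, 0.11 , 0.115, 0.12 , 0.125, 0.13 , 0.135, 0.14 , 0.145,
       0.15 , 0.155, 0.16 , 0.165, 0.17 , 0.175, 0.18 , 0.185, 0.19 ,
       0.195, 0.2  ]))
guide [347. 162.] 304 z0.049 [array([515.9,  59. ]), array([13.1, 26.3]), np.float64(39.4)] [0.5157 0.059  0.0476]
guide [280. 163.] 296 z0.049 [array([568.5,  54.9]), array([26.8, 13. ]), np.float64(41.2)] [0.5687 0.0554 0.0479]
guide [301. 329.] 35 z0.049 [array([566.8, 212.3]), array([2.4, 5.1]), np.float64(66.2)] [0.567  0.2124 0.0477]
guide [330. 329.] 45 z0.050 [array([539.7, 214.2]), array([1.7, 5.7]), np.float64(88.0)] [0.5399 0.2143 0.0484]
```

View pics/wrist10.png

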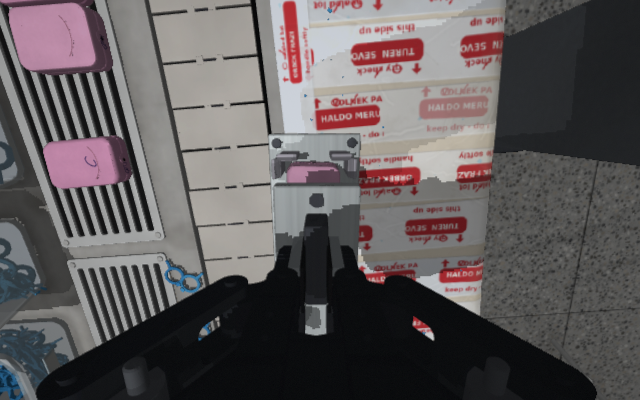

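```bash
python3 - <<'E'
from h import *
im,d,p,q=load("wrist10")
P=cloud("wrist",d,p,q);Z=P[:,:,2]
M=R.from_quat(q).as_matrix()
L=(P-p)@M  # tool coords
m=(Z>.110)&(Z<.130)&(abs(L[:,:,2])<.04)&(abs(L[:,:,1])<.06)
X=L[m]*1000
print("plane",np.linalg.lstsq(np.c_[X[:,1:],np.ones(len(X))],X[:,0],rcond=None)[0],np.percentile(X[:,0],[5,50,95]))
print("y range",np.percentile(X[:,1],[0,1,50,99,100]),"z",np.percentile(X[:,2],[0,1,99,100]))
r=cv2.minAreaRect(X[:,1:].astype(np.float32));print(r)
for lo in range(10,40,5):
    s=X[(X[:,1]>lo)&(X[:,1]<lo+5)]; print(lo,s[:,2].min().round(1),s[:,2].max().round(1))
for lo in range(-20,25,8):
    s=X[(X[:,2]>lo)&(X[:,2]<lo+8)]; print("z",lo,s[:,1].max().round(1))
b=(Z>.134)&(Z<.150)&(abs(L[:,:,2])<.012)&(abs(L[:,:,1])<.05)
B=L[b]*1000
print("bar y",np.percentile(B[:,1],[0,1,99,100]),"z",np.percentile(B[:,2],[1,99]),np.percentile(Z[b],[5,50,95]))
E
```

```text
plane [ 0.02476025 -0.01813798  6.25215705] [5.41788831 6.74222985 8.49016333]
y range [-10.53578649  -2.52567893  22.39682149  35.78815255  36.23408125] z [-24.74740921 -24.18504494  22.82062417  23.43160314]
((12.81686782836914, -0.6646099090576172), (48.167701721191406, 46.77330780029297), 89.91860961914062)
10 -24.7 22.9
15 -24.5 23.4
20 -24.3 23.1
25 -24.7 22.8
30 -24.5 23.3
35 -24.3 23.0
z -20 36.2
z -12 35.9
z -4 35.9
z 4 36.0
z 12 36.1
z 20 36.2
bar y [-23.80166353 -22.04028112  20.87284491  21.15054365] z [-11.23766977  10.41331364] [0.13765027 0.14207131 0.14571524]
```

```bash
python3 - <<'E'
from h import *
need(.5445,.0960,.07,175.6)
E
```

```text
t13.07 p [0.5428 0.0951 0.1271] zyaw 175.30 xaxis [-0.001 -0.001 -1.   ] w0.0106 F [ 0.1 -0.6 -0.8] j [ 0.17  0.41 -0.04  1.13 -0.   -1.32]
need shift units [ 0.2283 -0.0045 -0.0068] wx units -0.0105
```

Call:
apply_moves(
  targets=[0.1,-0.004,-0.005,-0.01,0,0,0,0.18,-0.004,-0.005,-0.01,0,0,0,0.228,-0.004,-0.005,-0.01,0,0,0,0.228,-0.004,-0.005,-0.01,0,0,0,0.228,-0.004,-0.005,-0.01,0,0,0,0.228,-0.004,-0.005,-0.01,0,0,0],
)

```text
clock: 13.57
eef_pos: [0.545, 0.0965, 0.0716]
tool_rot: [0.707, -0.027, -0.706, -0.027]
ft_force: [0.4, -0.1, -1.1]
grip_width: 0.0101
```

```bash
python3 - <<'E'
from h import *
need(.5445,.0960,.0525,175.6)
im,d,p,q=snap("wrist","11")
need(.5445,.0960,.0525,175.6)
E
```

```text
t13.57 p [0.545  0.0965 0.0716] zyaw 175.61 xaxis [ 0.001  0.    -1.   ] w0.0101 F [ 0.4 -0.1 -1.1] j [ 0.18  0.46 -0.11  1.   -0.   -1.32]
need shift units [0.0762 0.0023 0.002 ] wx units 0.0002
t13.62 p [0.5453 0.0968 0.0719] zyaw 175.62 xaxis [ 0.002  0.    -1.   ] w0.0103 F [ 0.2  0.2 -1.4] j [ 0.18  0.46 -0.11  1.   -0.   -1.32]
need shift units [0.0778 0.0034 0.0031] wx units 0.0009
```

View pics/wrist11.png

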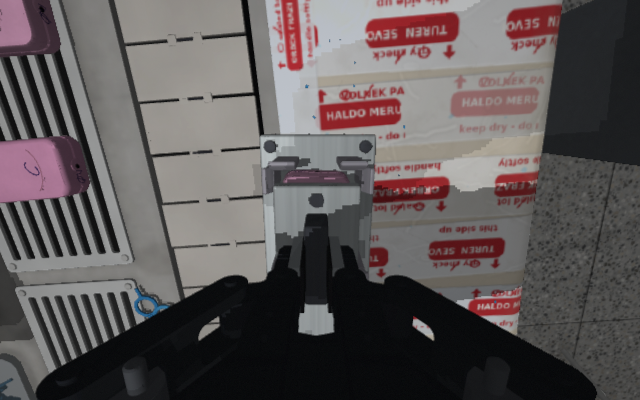

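Good alignment. I'll lower slowly.

Call:
apply_moves(
  targets=[0.02,0.003,0.002,0,0,0,0,0.04,0.003,0.002,0,0,0,0,0.055,0.003,0.002,0,0,0,0,0.065,0.003,0.002,0,0,0,0,0.065,0.003,0.002,0,0,0,0,0.065,0.003,0.002,0,0,0,0],
)

```text
clock: 14.12
eef_pos: [0.5433, 0.0967, 0.0543]
tool_rot: [-0.706, 0.027, 0.707, 0.026]
ft_force: [0.2, 0.5, -0.8]
grip_width: 0.01
```

```bash
python3 - <<'E'
from h import *
need(.5445,.0960,.0525,175.6)
E
```

```text
t14.12 p [0.5433 0.0967 0.0543] zyaw 175.71 xaxis [-0.001 -0.    -1.   ] w0.0100 F [ 0.2  0.5 -0.8] j [ 0.18  0.48 -0.13  0.96 -0.   -1.32]
need shift units [ 0.007   0.0023 -0.0051] wx units 0.0038
```

Call:
apply_moves(
  targets=[0.006,0.001,-0.002,0.003,0,0,0,0.01,0.001,-0.002,0.003,0,0,0,0.01,0.001,-0.002,0.003,0,0,0,0.01,0.001,-0.002,0.003,0,0,0],
)

```text
clock: 14.45
eef_pos: [0.5446, 0.0964, 0.0529]
tool_rot: [0.707, -0.027, -0.706, -0.027]
ft_force: [-1.2, 0.2, 3.3]
grip_width: 0.0102
```

```bash
python3 - <<'E'
from h import *
need(.5445,.0960,.0525,175.6)
im,d,p,q=snap("wrist","12")
P=cloud("wrist",d,p,q);Z=P[:,:,2]
M=R.from_quat(q).as_matrix();L=(P-p)@M
m=(L[:,:,0]>0)&(L[:,:,0]<.010)&(abs(L[:,:,2])<.026)&(L[:,:,1]<.06)&(L[:,:,1]>.024)
print(np.median(Z[m]),np.percentile(L[m][:,1],99),np.percentile(L[m][:,2],[1,99]))
E
```

```text
t14.45 p [0.5446 0.0964 0.0529] zyaw 175.61 xaxis [ 0.001  0.    -1.   ] w0.0102 F [-1.2  0.2  3.3] j [ 0.18  0.48 -0.14  0.95 -0.   -1.32]
need shift units [0.0014 0.0016 0.0001] wx units 0.0004
0.04620617488207629 0.046424407694108126 [-0.02479921  0.02469742]
```

Call:
apply_moves(
  targets=[0,0,0,0,0,0,0.4,0,0,0,0,0,0,0.4,0,0,0,0,0,0,0.4,0,0,0,0,0,0,0.4,-0.1,0,0,0,0,0,0.4,-0.25,0,0,0,0,0,0.4,-0.4,0,0,0,0,0,0.6,-0.45,0,0,0,0,0,0.8,-0.45,0,0,0,0,0,0.8,-0.45,0,0,0,0,0,0.8],
)

```text
clock: 15.33
eef_pos: [0.5446, 0.0964, 0.1653]
tool_rot: [0.707, -0.027, -0.706, -0.027]
ft_force: [-1.7, -0.7, -0.2]
grip_width: 0.0681
```

```bash
python3 - <<'E'
from h import *
im,d,p,q=snap("wrist","13")
P=cloud("wrist",d,p,q);Z=P[:,:,2]
reg=(P[:,:,0]>.48)&(P[:,:,0]<.62)&(P[:,:,1]>.02)&(P[:,:,1]<.15)
comps(P,reg&(Z>.055)&(Z<.08),"bar",15)
comps(P,reg&(Z>.040)&(Z<.052),"plate+guides",15)
need(.536,-.3027,.16,69.7)
E
```

```text
bar [316. 201.] 674 z0.068 [array([546.1,  97.3]), array([43.6, 11.7]), np.float64(86.0)] [0.5459 0.0963 0.0676]
plate+guides [288. 155.] 248 z0.049 [array([568.2,  54.6]), array([26.3, 12.8]), np.float64(39.9)] [0.5684 0.0549 0.0477]
plate+guides [345. 155.] 251 z0.049 [array([516. ,  58.8]), array([13.2, 26.8]), np.float64(39.7)] [0.5157 0.059  0.0477]
plate+guides [316. 199.] 3528 z0.047 [array([545.2, 101.4]), array([82. , 66.4]), np.float64(85.1)] [0.5459 0.0995 0.0459]
t15.38 p [0.5436 0.0963 0.1639] zyaw 175.61 xaxis [-0.001 -0.    -1.   ] w0.0684 F [-0.   0.9 -0.5] j [ 0.18  0.38  0.02  1.21 -0.   -1.32]
need shift units [ 0.0158  1.5935 -0.0918] wx units 3.6970
```

View pics/wrist13.png

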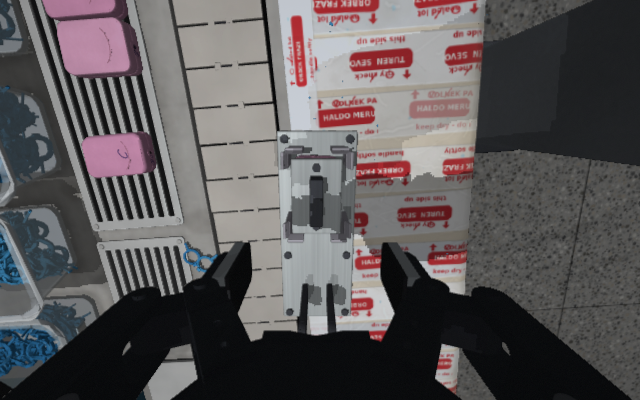

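The bar at (316,201) shows the plate seated, top at 0.068 and within about 1 mm of the pocket centre. Next is the lever.

Call:
apply_moves(
  targets=[0,0.15,-0.01,0.2,0,0,0.8,0,0.3,-0.02,0.4,0,0,0.8,0,0.45,-0.03,0.6,0,0,0.8,0,0.6,-0.04,0.8,0,0,0.8,0,0.75,-0.05,1,0,0,0.8,0,0.9,-0.06,1,0,0,0.8,0,1,-0.06,1,0,0,0.8],
)

```text
clock: 15.97
eef_pos: [0.5383, -0.157, 0.162]
tool_rot: [-0.676, 0.202, 0.679, 0.202]
ft_force: [0.3, -0.7, 0.4]
grip_width: 0.0686
```

```bash
python3 - <<'E'
from h import *
need(.536,-.3027,.16,69.7)
E
```

```text
t15.97 p [ 0.5383 -0.157   0.162 ] zyaw 146.82 xaxis [-0.004  0.    -1.   ] w0.0686 F [ 0.3 -0.7  0.4] j [-0.28  0.4   0.05  1.22 -0.   -1.27]
need shift units [ 0.008   0.4929 -0.3115] wx units 2.6921
```

Call:
apply_moves(
  targets=[0,0.13,-0.08,0.25,0,0,0.8,0,0.26,-0.16,0.5,0,0,0.8,0,0.4,-0.24,0.75,0,0,0.8,0,0.493,-0.31,1,0,0,0.8,0,0.493,-0.31,1,0,0,0.8],
)

```text
clock: 16.38
eef_pos: [0.5359, -0.305, 0.1615]
tool_rot: [-0.604, 0.366, 0.606, 0.365]
ft_force: [0.4, 0.9, 1.5]
grip_width: 0.0681
```

Call:
apply_moves(
  targets=[0,0,0,0.25,0,0,0.8,0,0,0,0.5,0,0,0.8,0,0,0,0.75,0,0,0.8,0,0,0,1,0,0,0.8,0,0,0,1,0,0,0.8],
)

```text
clock: 16.8
eef_pos: [0.5366, -0.2985, 0.1622]
tool_rot: [-0.497, 0.502, 0.5, 0.501]
ft_force: [-0.1, -0.2, 0.7]
grip_width: 0.0682
```

Call:
apply_moves(
  targets=[0,0,0,0.25,0,0,0.8,0,0,0,0.5,0,0,0.8,0,0,0,0.69,0,0,0.8,0,0,0,0.69,0,0,0.8,0,0,0,0.69,0,0,0.8],
)

```text
clock: 17.22
eef_pos: [0.5371, -0.2989, 0.1633]
tool_rot: [-0.406, 0.579, 0.407, 0.578]
ft_force: [-0.5, -0.4, -0.1]
grip_width: 0.0684
```

```bash
python3 - <<'E'
from h import *
im,d,p,q=snap("wrist","14")
P=cloud("wrist",d,p,q);Z=P[:,:,2]
h,s,v=cv2.split(cv2.cvtColor(im,cv2.COLOR_RGB2HSV))
reg=(P[:,:,0]>.45)&(P[:,:,0]<.66)&(P[:,:,1]>-.36)&(P[:,:,1]<-.25)
comps(P,reg&(h>60)&(h<90)&(s>80)&(Z>.008)&(Z<.03),"green")
comps(P,reg&(Z>.027)&(Z<.06),"boss",15)
comps(P,reg&(Z>.010)&(Z<.024),"bar",15)
need(.536,-.3027,.004,69.7)
E
```

```text
green [311. 221.] 1443 z0.019 [array([ 572.5, -316.1]), array([ 15. , 116.5]), np.float64(69.5)] [ 0.5687 -0.315   0.0182]
boss [310. 153.] 1077 z0.034 [array([ 499.1, -290. ]), array([34.4, 34.9]), np.float64(24.2)] [ 0.4987 -0.2897  0.0327]
bar [324. 142.] 25 z0.022 [array([ 493.9, -273.9]), array([20.3,  3. ]), np.float64(20.0)] [ 0.4933 -0.2738  0.0213]
bar [310. 221.] 1530 z0.019 [array([ 571.8, -316.4]), array([ 16.1, 117.6]), np.float64(69.6)] [ 0.5687 -0.3155  0.0181]
t17.27 p [ 0.5373 -0.2991  0.1636] zyaw 70.16 xaxis [-0.002  0.001 -1.   ] w0.0684 F [-0.4  0.9 -0.2] j [-0.51  0.5   0.21  1.28  0.   -0.16]
need shift units [ 0.6384 -0.0013 -0.0156] wx units 0.0162
```

View pics/wrist14.png

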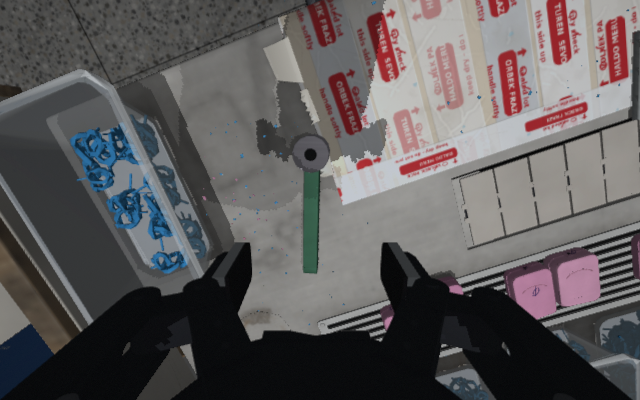

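```bash
python3 - <<'E'
from h import *
im,d,p,q=load("wrist14")
P=cloud("wrist",d,p,q);Z=P[:,:,2]
M=R.from_quat(q).as_matrix();L=(P-np.array([.5358,-.3032,0]))@M
u=np.arange(640)[None]
m=(Z>.02)&(Z<.09)&(u<230)&(abs(L[:,:,1])<.08)
print(np.percentile(L[m][:,2],[50,95,99,100]),Z[m].max())
m=m&(Z>.045)
print(np.percentile(L[m][:,2],[50,95,99,100]))
need(.5358,-.3032,.05,69.9)
E
```

```text
[-0.22713002 -0.11571009 -0.10515156 -0.0967648 ] 0.08999530955052729
[-0.2315962  -0.11323028 -0.10340259 -0.0967648 ]
t17.27 p [ 0.5373 -0.2991  0.1636] zyaw 70.16 xaxis [-0.002  0.001 -1.   ] w0.0684 F [-0.4  0.9 -0.2] j [-0.51  0.5   0.21  1.28  0.   -0.16]
need shift units [ 0.4544 -0.0009 -0.0177] wx units 0.0092
```

Call:
apply_moves(
  targets=[0.12,-0.001,-0.017,0.009,0,0,0.45,0.25,-0.001,-0.017,0.009,0,0,0.45,0.37,-0.001,-0.017,0.009,0,0,0.45,0.45,-0.001,-0.017,0.009,0,0,0.45,0.45,-0.001,-0.017,0.009,0,0,0.45,0.45,-0.001,-0.017,0.009,0,0,0.45],
)

```text
clock: 17.77
eef_pos: [0.5353, -0.303, 0.0507]
tool_rot: [-0.403, 0.581, 0.406, 0.58]
ft_force: [0.0, 0.4, 0.4]
grip_width: 0.0385
```

```bash
python3 - <<'E'
from h import *
im,d,p,q=snap("wrist","15")
P=cloud("wrist",d,p,q);Z=P[:,:,2]
h,s,v=cv2.split(cv2.cvtColor(im,cv2.COLOR_RGB2HSV))
reg=(P[:,:,0]>.45)&(P[:,:,0]<.66)&(P[:,:,1]>-.36)&(P[:,:,1]<-.25)
comps(P,reg&(Z>.027)&(Z<.038),"boss",15)
comps(P,reg&(h>60)&(h<90)&(s>80)&(Z>.010)&(Z<.024),"bar",15)
need(.5358,-.3032,.003,69.9)
E
```

```text
boss [314. 174.] 2913 z0.034 [array([ 498.9, -290. ]), array([35.1, 35.1]), np.float64(85.0)] [ 0.4985 -0.2897  0.0327]
bar [315. 268.] 2868 z0.019 [array([ 566.8, -314.2]), array([ 15.3, 101.9]), np.float64(69.2)] [ 0.563  -0.313   0.0183]
t17.82 p [ 0.5368 -0.3038  0.0526] zyaw 69.74 xaxis [ 0. -0. -1.] w0.0382 F [-0.4 -0.1  0.9] j [-0.52  0.59  0.06  1.04  0.   -0.16]
need shift units [0.1983 0.0045 0.001 ] wx units -0.0057
```

View pics/wrist15.png

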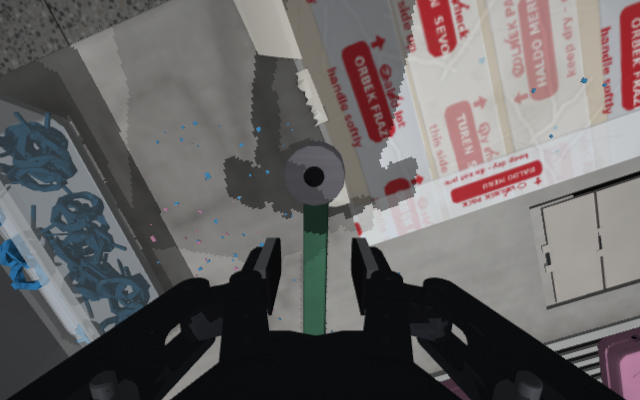

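Call:
apply_moves(
  targets=[0.1,0.004,0,-0.003,0,0,0.45,0.16,0.004,0,-0.003,0,0,0.45,0.19,0.004,0,-0.003,0,0,0.45,0.19,0.004,0,-0.003,0,0,0.45,0.19,0.004,0,-0.003,0,0,0.45,0.19,0.004,0,-0.003,0,0,0,0.19,0.004,0,-0.003,0,0,0,0.19,0.004,0,-0.003,0,0,0,0.19,0.004,0,-0.003,0,0,0,0.19,0.004,0,-0.003,0,0,0,0.19,0.004,0,-0.003,0,0,0],
)

```text
clock: 18.73
eef_pos: [0.5369, -0.3042, 0.0066]
tool_rot: [-0.405, 0.58, 0.403, 0.581]
ft_force: [-0.2, -0.4, 6.1]
grip_width: 0.0146
```

```bash
python3 - <<'E'
from h import *
pose()
E
```

```text
t18.73 p [ 0.5369 -0.3042  0.0066] zyaw 69.72 xaxis [ 0.003 -0.002 -1.   ] w0.0146 F [-0.2 -0.4  6.1] j [-0.52  0.64  0.01  0.94  0.   -0.16]
```

Call:
apply_moves(
  targets=[-0.04,0,0,0,0,0,0,-0.12,0,0,0,0,0,0,-0.25,0,0,0,0,0,0,-0.4,0,0,0,0,0,0,-0.55,0,0,0,0,0,0,-0.7,0,0,0,0,0,0,-0.78,0,0,0,0,0,0,-0.78,0,0,0,0,0,0,-0.78,0,0,0,0,0,0],
)

```text
clock: 19.48
eef_pos: [0.5355, -0.3034, 0.1999]
tool_rot: [-0.405, 0.58, 0.404, 0.58]
ft_force: [-0.1, -0.1, -6.1]
grip_width: 0.014
```

```bash
python3 - <<'E'
from h import *
im,d,p,q=snap("wrist","16")
P=cloud("wrist",d,p,q);M=R.from_quat(q).as_matrix();L=(P-p)@M
m=(L[:,:,0]<.02)&(L[:,:,0]>-.06)&(abs(L[:,:,2])<.025)&(L[:,:,1]>.016)&(L[:,:,1]<.065)
X=L[m]*1000;print(len(X))
t=X[X[:,0]<np.percentile(X[:,0],20)+2]
print(np.percentile(X[:,0],[1,20,50]),cv2.minAreaRect(t[:,1:].astype(np.float32)),np.linalg.lstsq(np.c_[t[:,1:],np.ones(len(t))],t[:,0],rcond=None)[0])
# frame target: TCP 39mm (+1.4) along frame x
pose()
E
```

```text
5682
[-28.01618836 -26.89535474 -26.18272593] ((40.15346145629883, 0.107025146484375), (34.92307662963867, 34.89118576049805), 46.639862060546875) [-5.42145026e-03 -4.74356902e-02 -2.60917096e+01]
t19.53 p [ 0.5344 -0.3028  0.1976] zyaw 69.73 xaxis [-0.003  0.002 -1.   ] w0.0145 F [-0.3  0.5 -6. ] j [-0.52  0.49  0.28  1.36 -0.   -0.16]
```

View pics/wrist16.png

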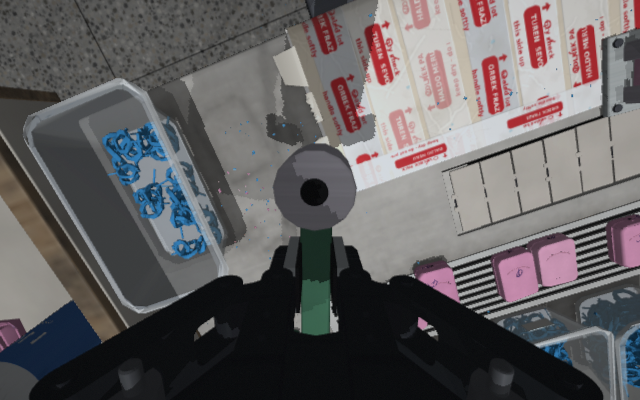

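```bash
python3 - <<'E'
from h import *
def fit(f,lo,hi,cy,cz,r=.015,ri=.008,off=None):
    im,d,p,q=load(f);P=cloud("wrist",d,p,q);M=R.from_quat(q).as_matrix();L=(P-p)@M
    rr=np.hypot(L[:,:,1]-cy,L[:,:,2]-cz)
    m=(rr<r)&(rr>ri)&(L[:,:,0]>lo)&(L[:,:,0]<hi)
    X=L[m]*1000;A=np.c_[X[:,1]-cy*1e3,X[:,2]-cz*1e3,np.ones(len(X))]
    c=np.linalg.lstsq(A,X[:,0],rcond=None)[0];res=X[:,0]-A@c
    print(f,len(X),c.round(4),res.std().round(2), "world normal",(M@np.r_[1,-c[:2]]).round(4))
fit("wrist16",-.032,-.02,.040,0)
im,d,p,q=load("wrist15");l=R.from_quat(q).inv().apply(np.array([.4989,-.29,.034])-p);print(l)
fit("wrist15",l[0]-.006,l[0]+.006,l[1],l[2])
im,d,p,q=load("wrist14");l=R.from_quat(q).inv().apply(np.array([.4989,-.29,.034])-p)
fit("wrist14",l[0]-.006,l[0]+.006,l[1],l[2])
# bar top, visible piece in 16
im,d,p,q=load("wrist16");P=cloud("wrist",d,p,q);L=(P-p)@R.from_quat(q).as_matrix()*1000
h,s,v=cv2.split(cv2.cvtColor(im,cv2.COLOR_RGB2HSV))
g=(h>60)&(h<90)&(s>80)&(abs(L[:,:,2])<9)&(L[:,:,0]>-20)&(L[:,:,0]<20)
X=L[g];print(len(X),np.percentile(X[:,1],[1,99]),np.linalg.lstsq(np.c_[X[:,1:],np.ones(len(X))],X[:,0],rcond=None)[0])
E
```

```text
wrist16 2752 [-8.80000e-03 -5.71000e-02 -2.62571e+01] 0.6 world normal [ 0.0124  0.0561 -1.    ]
[ 0.0168533   0.03858105 -0.00043267]
wrist15 1510 [-3.30000e-03 -7.87000e-02  1.80959e+01] 0.63 world normal [ 0.0208  0.0768 -0.9999]
wrist14 552 [-5.300000e-03 -7.790000e-02  1.306793e+02] 0.7 world normal [ 0.0194  0.0764 -0.9999]
2987 [-44.02339018  16.82579698] [-1.08708973e-02 -6.62590195e-02 -1.19069505e+01]
```

```bash
python3 - <<'E'
from h import *
need(.5483,.1369,.2,175.7)
E
```

```text
t19.53 p [ 0.5344 -0.3028  0.1976] zyaw 69.73 xaxis [-0.003  0.002 -1.   ] w0.0145 F [-0.3  0.5 -6. ] j [-0.52  0.49  0.28  1.36 -0.   -0.16]
need shift units [-0.0067  0.557   1.669 ] wx units -3.6989
```

Call:
apply_moves(
  targets=[0,0.03,0.1,-0.12,0,0,0,0,0.07,0.21,-0.26,0,0,0,0,0.11,0.32,-0.4,0,0,0,0,0.145,0.43,-0.54,0,0,0,0,0.18,0.54,-0.68,0,0,0,0,0.215,0.65,-0.82,0,0,0,0,0.25,0.76,-0.94,0,0,0,0,0.28,0.83,-1,0,0,0,0,0.28,0.83,-1,0,0,0],
)

```text
clock: 20.28
eef_pos: [0.5391, -0.08, 0.1958]
tool_rot: [-0.534, 0.461, 0.539, 0.46]
ft_force: [-0.3, 0.4, -6.2]
grip_width: 0.0141
```

```bash
python3 - <<'E'
from h import *
need(.5483,.1369,.2,175.7)
E
```

```text
t20.28 p [ 0.5391 -0.08    0.1958] zyaw 98.72 xaxis [-0.008  0.003 -1.   ] w0.0141 F [-0.3  0.4 -6.2] j [-0.15  0.35  0.07  1.29  0.   -0.3 ]
need shift units [-0.0143 -0.1679  0.8522] wx units -2.6871
```

Call:
apply_moves(
  targets=[0,-0.01,0.05,-0.12,0,0,0,0,-0.03,0.13,-0.26,0,0,0,0,-0.04,0.2,-0.4,0,0,0,0,-0.06,0.28,-0.54,0,0,0,0,-0.07,0.35,-0.68,0,0,0,0,-0.08,0.4,-0.82,0,0,0,0,-0.08,0.42,-0.94,0,0,0,0,-0.08,0.42,-1,0,0,0,0,-0.08,0.42,-1,0,0,0],
)

```text
clock: 21.03
eef_pos: [0.5443, 0.0224, 0.1963]
tool_rot: [-0.631, 0.316, 0.635, 0.314]
ft_force: [-0.3, -0.0, -5.0]
grip_width: 0.0144
```

```bash
python3 - <<'E'
from h import *
need(.5483,.1369,.2,175.7)
E
```

```text
t21.03 p [0.5443 0.0224 0.1963] zyaw 127.08 xaxis [-0.006 -0.001 -1.   ] w0.0144 F [-0.3 -0.  -5. ] j [ 0.04  0.35  0.06  1.29 -0.   -0.61]
need shift units [-0.0153 -0.2891  0.3558] wx units -1.6973
```

Call:
apply_moves(
  targets=[0,-0.04,0.05,-0.12,0,0,0,0,-0.08,0.1,-0.26,0,0,0,0,-0.13,0.16,-0.4,0,0,0,0,-0.18,0.22,-0.54,0,0,0,0,-0.22,0.28,-0.68,0,0,0,0,-0.26,0.33,-0.82,0,0,0,0,-0.29,0.355,-0.94,0,0,0,0,-0.29,0.355,-1,0,0,0,0,-0.29,0.355,-1,0,0,0],
)

```text
clock: 21.78
eef_pos: [0.5495, 0.1367, 0.1972]
tool_rot: [-0.69, 0.15, 0.693, 0.148]
ft_force: [1.1, -0.1, -4.9]
grip_width: 0.0141
```

Call:
apply_moves(
  targets=[0,0,0,-0.12,0,0,0,0,0,0,-0.26,0,0,0,0,0,0,-0.4,0,0,0,0,0,0,-0.54,0,0,0,0,0,0,-0.65,0,0,0,0,0,0,-0.698,0,0,0,0,0,0,-0.698,0,0,0,0,0,0,-0.698,0,0,0],
)

```text
clock: 22.45
eef_pos: [0.5503, 0.1362, 0.1988]
tool_rot: [-0.706, 0.028, 0.707, 0.027]
ft_force: [0.4, 0.1, -4.2]
grip_width: 0.0146
```

```bash
python3 - <<'E'
from h import *
im,d,p,q=snap("wrist","17")
P=cloud("wrist",d,p,q);M=R.from_quat(q).as_matrix();L=(P-p)@M
m=(L[:,:,0]<-.02)&(L[:,:,0]>-.032)&(abs(L[:,:,2])<.025)&(L[:,:,1]>.016)&(L[:,:,1]<.065)
r=cv2.minAreaRect((L[m][:,1:]*1000).astype(np.float32));print("boss tool yz",r)
w=p+M@np.r_[-.026,np.array(r[0])/1000];print("boss world",w)
need(.5483,.1369,.1255,175.7)
E
```

```text
boss tool yz ((40.61892318725586, -1.6111125946044922), (35.3347282409668, 34.99371337890625), 89.94474029541016)
boss world [0.54875087 0.09559541 0.22478507]
t22.50 p [0.5504 0.1364 0.199 ] zyaw 175.55 xaxis [-0.001 -0.    -1.   ] w0.0143 F [-0.8 -0.2 -4.9] j [ 0.24  0.39  0.13  1.31 -0.   -1.25]
need shift units [ 0.294  -0.0016  0.0081] wx units -0.0052
```

View pics/wrist17.png

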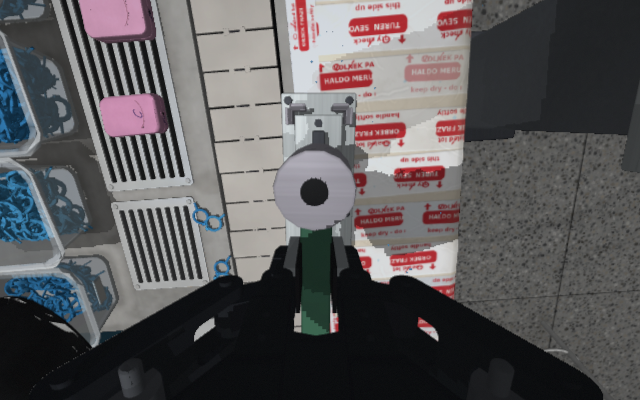

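Call:
apply_moves(
  targets=[0.04,-0.002,0.007,-0.005,0,0,0,0.1,-0.002,0.007,-0.005,0,0,0,0.17,-0.002,0.007,-0.005,0,0,0,0.23,-0.002,0.007,-0.005,0,0,0,0.28,-0.002,0.007,-0.005,0,0,0,0.294,-0.002,0.007,-0.005,0,0,0,0.294,-0.002,0.007,-0.005,0,0,0,0.294,-0.002,0.007,-0.005,0,0,0,0.294,-0.002,0.007,-0.005,0,0,0,0.294,-0.002,0.007,-0.005,0,0,0],
)

```text
clock: 23.33
eef_pos: [0.5498, 0.1377, 0.1273]
tool_rot: [0.707, -0.026, -0.706, -0.026]
ft_force: [-0.1, 0.6, -5.2]
grip_width: 0.0141
```

```bash
python3 - <<'E'
from h import *
need(.5483,.1369,.1255,175.7)
im,d,p,q=snap("wrist","18")
P=cloud("wrist",d,p,q);M=R.from_quat(q).as_matrix();L=(P-p)@M
m=(L[:,:,0]<-.02)&(L[:,:,0]>-.032)&(abs(L[:,:,2])<.025)&(L[:,:,1]>.016)&(L[:,:,1]<.065)
r=cv2.minAreaRect((L[m][:,1:]*1000).astype(np.float32));print("boss tool yz",r)
print("boss world",p+M@np.r_[-.026,np.array(r[0])/1000])
for n in ("scene","side"):
    im,d,_,_=snap(n,"18");P=cloud(n,d);h,s,v=cv2.split(cv2.cvtColor(im,cv2.COLOR_RGB2HSV))
    g=(h>60)&(h<90)&(s>80)&(P[:,:,2]>.08)&(P[:,:,2]<.2)&(P[:,:,1]>.05)&(P[:,:,1]<.3)
    X=P[g];print(n,len(X))
    if len(X)>10:
        t=X[X[:,1].argsort()]; print(t[0],t[len(t)//2],t[-1])
im=cv2.imread("pics/scene18.png")[100:240,200:380];cv2.imwrite("pics/s18.png",cv2.resize(im,None,fx=4,fy=4))
im=cv2.imread("pics/side18.png")[150:260,250:390];cv2.imwrite("pics/d18.png",cv2.resize(im,None,fx=5,fy=5))
pose();print(bot.get_obs()['joint_vel'])
E
```

```text
t23.33 p [0.5498 0.1377 0.1273] zyaw 175.80 xaxis [ 0.002  0.001 -1.   ] w0.0141 F [-0.1  0.6 -5.2] j [ 0.25  0.43  0.    1.14 -0.   -1.25]
need shift units [0.0071 0.0035 0.0058] wx units 0.0035
boss tool yz ((40.70198440551758, -1.5647315979003906), (35.418521881103516, 35.10979080200195), 86.46416473388672)
boss world [0.54833887 0.09693826 0.1532577 ]
scene 20
[0.54200956 0.12456501 0.1339762 ] [0.55736571 0.18490849 0.1409151 ] [0.55291745 0.22585181 0.14201139]
side 15
[0.544459   0.14537818 0.16153844] [0.55276275 0.18985063 0.13103663] [0.55170725 0.21755468 0.13762327]
t23.48 p [0.5494 0.1375 0.1268] zyaw 175.81 xaxis [ 0.001  0.    -1.   ] w0.0143 F [-0.1  0.9 -6.2] j [ 0.25  0.43  0.    1.14 -0.   -1.25]
[ 3.54174523e-05  4.48789947e-03 -6.47037224e-03 -5.93114523e-04
  5.02669130e-04  2.56411260e-05]
```

View pics/s18.png

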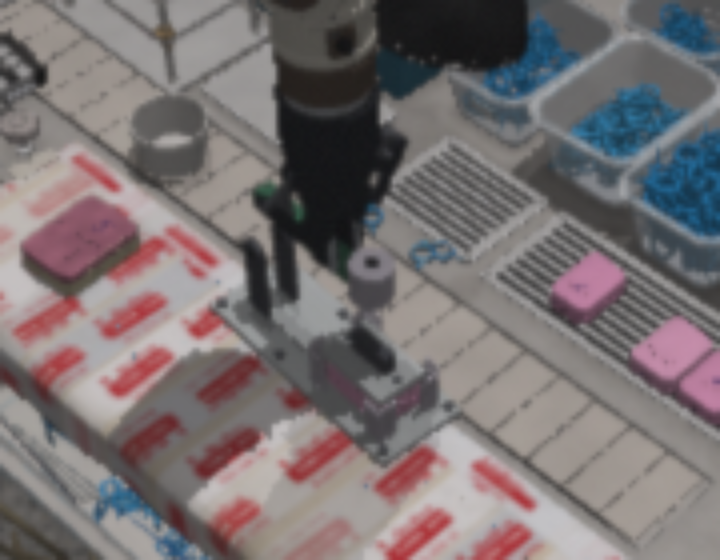

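View pics/d18.png

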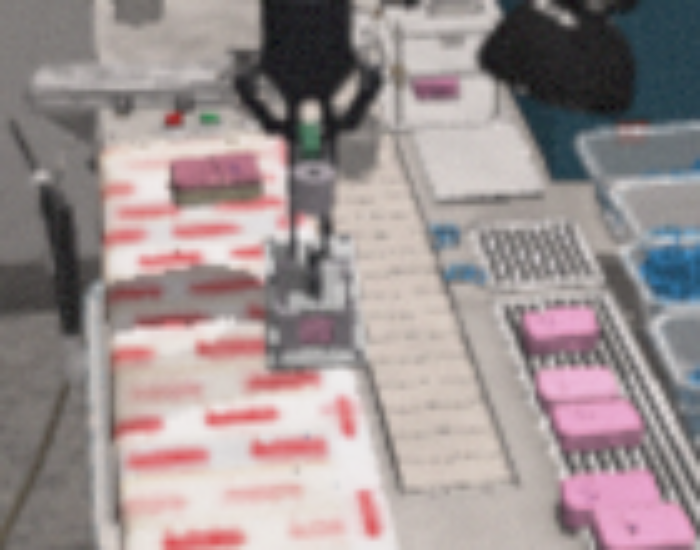

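View pics/wrist18.png

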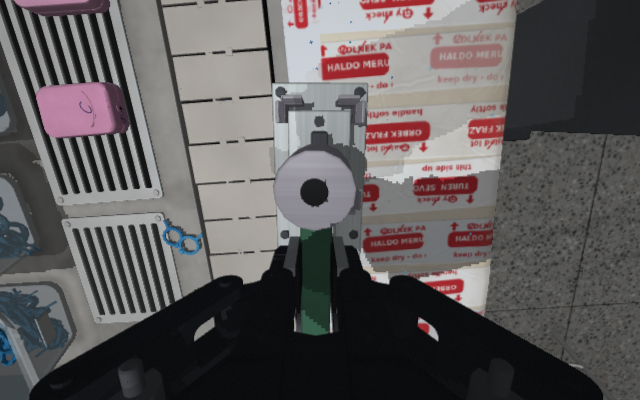

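Call:
apply_moves(
  targets=[0.004,0.001,0.004,0,0,0,0,0.004,0.001,0.009,0,0,0,0,0.004,0.001,0.009,0,0,0,0,0.004,0.001,0.009,0,0,0,0,0.004,0.001,0.009,0,0,0,0,0.004,0.001,0.009,0,0,0,0,0.004,0.001,0.009,0,0,0,0,0.004,0.001,0.009,0,0,0,0,0.004,0.001,0.009,0,0,0,0,0.004,0.001,0.009,0,0,0,0],
)

```text
clock: 24.32
eef_pos: [0.5467, 0.1374, 0.125]
tool_rot: [-0.707, 0.026, 0.707, 0.026]
ft_force: [-0.0, 0.6, -5.0]
grip_width: 0.014
```

```bash
python3 - <<'E'
from h import *
pose()
im,d,p,q=snap("wrist","19");print(p)
P=cloud("wrist",d,p,q);M=R.from_quat(q).as_matrix();L=(P-p)@M
m=(L[:,:,0]<-.02)&(L[:,:,0]>-.032)&(abs(L[:,:,2])<.025)&(L[:,:,1]>.016)&(L[:,:,1]<.065)
r=cv2.minAreaRect((L[m][:,1:]*1000).astype(np.float32));print("boss tool yz",r,(L[m][:,0]).mean())
b=p+M@np.r_[-.026,np.array(r[0])/1000];print("boss world",b)
h,s,v=cv2.split(cv2.cvtColor(im,cv2.COLOR_RGB2HSV))
g=(h>60)&(h<90)&(s>80)&(abs(L[:,:,2])<.0095)&(L[:,:,0]>-.02)&(L[:,:,0]<-.008)&(L[:,:,1]<.018)
X=L[g]*1000
for lo in range(-45,20,10):
    t=X[(X[:,1]>=lo)&(X[:,1]<lo+10)]
    if len(t)>20: print(lo,len(t),np.percentile(t[:,2],[2,98]).round(1),np.median(t[:,0]).round(1))
pose();print(np.abs(bot.get_obs()['joint_vel']).max())
reg=(P[:,:,0]>.48)&(P[:,:,0]<.62)&(P[:,:,1]>.02)&(P[:,:,1]<.15)
comps(P,reg&(P[:,:,2]>.04)&(P[:,:,2]<.075),"plate/bar/guides",15)
E
```

```text
t24.32 p [0.5467 0.1374 0.125 ] zyaw 175.81 xaxis [-0.  0. -1.] w0.0140 F [-0.   0.6 -5. ] j [ 0.25  0.43 -0.01  1.13  0.   -1.25]
[0.54668932 0.13736788 0.12503291]
boss tool yz ((40.66888427734375, -1.5945377349853516), (35.43367004394531, 35.10895919799805), 86.82501220703125) -0.026225204766538397
boss world [0.54530736 0.09669054 0.15103184]
-45 402 [-9.1  6.3] -11.5
-35 451 [-8.9  6.2] -11.7
-25 474 [-8.7  6.1] -11.8
-15 473 [-8.1  6. ] -11.9
-5 507 [-8.  6.] -12.0
5 550 [-8.3  6.1] -12.0
15 152 [-8.3  6.6] -12.2
t24.37 p [0.5467 0.1374 0.125 ] zyaw 175.81 xaxis [-0. -0. -1.] w0.0144 F [-0.4 -0.4 -5.2] j [ 0.25  0.43 -0.01  1.13  0.   -1.25]
0.0034969457016248667
plate/bar/guides [281. 106.] 429 z0.049 [array([568.4,  55.1]), array([26.8, 13.1]), np.float64(41.5)] [0.568  0.0551 0.0477]
plate/bar/guides [350. 106.] 425 z0.049 [array([515.8,  58.9]), array([13.6, 26.9]), np.float64(41.3)] [0.5162 0.059  0.0477]
plate/bar/guides [314. 129.] 2330 z0.047 [array([544.5,  79.7]), array([37.4, 48.1]), np.float64(86.0)] [0.5447 0.0739 0.0457]
plate/bar/guides [354. 206.] 77 z0.049 [array([516.2, 135.8]), array([19.7,  5.6]), np.float64(65.6)] [0.5169 0.1365 0.0482]
plate/bar/guides [275. 206.] 34 z0.049 [array([580.7, 130.8]), array([ 3.2, 11.2]), np.float64(11.5)] [0.5801 0.1322 0.0482]
```

```bash
python3 - <<'E'
from workcell import bot
print(bot.job_done()); o=bot.get_obs(); print(o['clock'],o['eef_pos'],o['grip_width'])
E
```

```text
the job is handed in; nothing more can be done
None
the job is handed in; nothing more can be done
```

I set the pink mould in the pocket and put the plate on it, released both, and handed the job in at 24.4 s still holding the larger green lever. The hand-in gives no verdict, so the figures below are my own measurements.

- **Mould:** its top was at 36 mm and its centre under 1 mm from the pocket centre.
- **Plate:** the top of the grip bar was at 68 mm, centred within about 1 mm and square to the guides within about 0.3°.
- **Lever position:** the boss measured within 1 mm of straight above the pocket centre. Its underside was about 5 cm above the grip bar.
- **Lever eye:** I worked out its position from the lever's direction, and it agrees with the fork. The scene camera saw the eye end only roughly.
- **Lever grip:** held about 1 to 2 mm from the balance point, with no measurable motion.
- **Pot and dark red and cream mould:** I kept well clear of both, but did not measure them again at the end. The last scene picture shows both upright and nothing near them.

**Disagreements:**
- Depth readings on the boss showed a tilt of 0.06 to 0.08 rad. They showed the same while the lever lay flat on the bench, so I put it down to the camera and took the lever as level within about 0.02 rad.
- The sideways offset of the boss in the gripper read 0.1 mm just after lifting and 1.6 mm later. I corrected to the later reading; either way it is well inside the 12 mm allowed.

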